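# Put the crumb tray back into the toaster

### The job

The toaster's flat crumb tray lies on the worktop, too thin to pick up there. Slide it along the worktop until its narrow tab sticks out over the left edge, pick it up by the tab, and slide it into the slot at the foot of the toaster until it is fully home. Leave the cups, the spice jar, the garlic and the peeler standing or lying where they are.

Things in the scene. Friction and masses are not known exactly. Their poses are not given: they have to be found in the camera images.
- crumb_tray: Loose flat plain steel sheet, 3 mm thick, 0.06 to 0.11 kg. Origin: centre of the underside of its main plate, 120 mm wide (own y +-60), 135 mm long (own x +-67.5, last 10 mm at +x only 104 wide). A flat tab 46 mm wide goes on at -x to own x = -105.5. Lies flat, own z up, tab roughly to the robot's left. Glides on the worktop (friction 0.2): firmly pressed fingertips carry it along.
- tray_tab (a point): Centre of the tray's tab: own x = -86.5 mm, y = 0, mid-thickness, 19 mm from the tab's free end. The worktop's left edge is the line y = +0.365 m; it is 20 mm thick there and free below, for x from 0.34 to 0.90. Pressed and pulled at its middle the tray hardly turns; pulled at a point off to the side of its middle it turns, about 5 rad per m of pull at 35 mm off.
- toaster: Two-slice toaster, steel with black ends, 240 mm long (own y), 156 deep (own x +-78), 186 tall, fixed. Origin: centre of its underside, on the worktop. The tray slot is at the foot of its long front face (own -x, towards the robot): 130 mm wide (own y +-65), floor 14 mm (front lip bevelled) and ceiling 30 mm above the worktop, straight in along own +x to a stop at own x = +61.5 mm.
- slot_mouth (a point): Middle of the slot's opening in the toaster's front face, on the slot floor (own x = -78 mm, z = 14 mm).
- tray_home (a point): Fixed on the toaster (own x = -6, y = 0, z = 14 mm): where the tray's origin is when it is fully home. It goes in plate first, flat, tab towards the front; its leading edge then rests against the stop and the last 33 mm of the tab stand out of the front face. It only rubs in the slot; there is no catch.
- cup_speckled: Pale speckled handleless cup, 82 mm across, 66 mm tall, loose; origin at the centre of its underside. Stands near the left edge, in front of or behind the lane to the edge. Leave it alone.
- spice_jar: Spice jar with a black cap, 41 mm across, 105 mm tall, loose; origin at the centre of its underside. Stands near the left edge, at the other side of the lane from the speckled cup. Leave it alone.
- garlic: Garlic bulb, about 60 mm across and 58 mm tall, loose; origin under its centre. Near the front edge. Leave it alone.
- cup_small: Small plain beige cup, 47 mm across, 62 mm tall, loose; origin at the centre of its underside. Between the tray and the hob. Leave it alone.
- peeler: Vegetable peeler with a green handle, 170 x 25 x 18 mm, loose, lying along the front edge in front of the hob; origin at the centre of its underside. Leave it alone.

How it is judged (in metres and radians):
On the way, in this order (a step that is already met when the one before it is completed fails the run):
1. the tray lies flat on the worktop with its tab out over the left edge (world y of tray_tab above 0.369 m and height (world z) of tray_tab between -0.006 and 0.008 m and angle between crumb_tray's own z axis and vertical below 0.08 rad), for 0.2 s.
2. the tray is held in the fingers and lifted clear of the worktop (height (world z) of crumb_tray above 0.025 m and contact force between the fingers and crumb_tray above 1 N), for 0.2 s.
At the end, for the whole second after the job is handed in: The tray lies flat in the toaster's slot, tab outwards, its leading edge within 5 mm of the stop at the back of the slot, released and at rest; the cups, spice jar, garlic and peeler are where they were (within 3 cm) (x of crumb_tray in the frame of toaster between -0.011 and 0 m and y of crumb_tray in the frame of toaster between -0.009 and 0.009 m and z of crumb_tray in the frame of toaster between 0.01 and 0.02 m and angle between the x axis of crumb_tray and the x axis of toaster, either way round below 0.12 rad and angle between crumb_tray's own z axis and vertical below 0.1 rad and linear speed of crumb_tray below 0.01 m/s); the robot touches nothing.
It fails at once if a cup is shifted by more than 3 cm (distance of any of cup_speckled, cup_small from where it was at the start of the episode above 0.03 m).
It fails at once if the spice jar is shifted by more than 3 cm or knocked over (distance of spice_jar from where it was at the start of the episode above 0.03 m or angle between spice_jar's own z axis and vertical above 0.6 rad).
It fails at once if the garlic or the peeler is shifted by more than 3 cm (distance of any of garlic, peeler from where it was at the start of the episode above 0.03 m).
It fails at once if the tray falls off the worktop (height (world z) of crumb_tray below -0.06 m).
It also fails if it takes over 64 s, if anything falls off the work surface, if the arm or the gripper's body presses on something with over 40 N, if the wrist force passes 120 N, or if a joint passes its speed limit or range.

### The arm

A 6-joint arm with a two-finger parallel gripper is mounted at the origin on a cart in front of the work surface, level with it; the furniture and walls round the work are solid. World frame = base frame: x ahead of the robot, y to its left, z up, the work surface at z = 0. Lengths are in mm, angles in rad, forces in N, time in s.
With the tool pointing down it reaches from about 425 to 950 mm from the base axis. Payload 3.5 kg.
Tool frame: the origin (TCP) lies at the very end of the fingers, on their centre line; the grasp point (between the pads) lies 19 mm behind it (grip_point_offset is the distance from the TCP to the grasp point, in mm); z points along the fingers, y is the line along which they close (so a half turn about z gives the same grasp; the last joint's range is limited). The gripper opens to 85 mm and grips with 20 to 120 N. Pads are 22 mm wide; open, the fingers measure 114 mm over their backs; the gripper's body (76 mm by 85 mm) begins 54 mm behind the grasp point. The pads swing forward as they close: fully open they stand 13 mm farther back than shut.
Start: joints at [-1.459, 0.286, 1.577, -0, 1.279, -0.15], TCP at [174.728, -651.978, 196.725] pointing down, gripper open.
Joint ranges: [-2.77, 2.77], [-0.9, 2.22], [0.21, 2.48], [-1.53, 4.67], [0.24, 2.81], [-2.84, 2.84]. Speed limits (rad/s): [2.79, 2.79, 3.14, 3.14, 3.14, 3.14].

### API

Orientations are given as a 3x3 rotation matrix whose columns are the frame's x, y, z axes.
In Python, from rig import * gives the robot as it stands. The module is installed in compiled form; this text tells all that it offers.
- The arm moves only by the tool servo_tool, never from a script. Its argument "plan" is a list of rows, each an object with "delta_rot": the turn, a rotation vector about the tool's x, y, z normalised to -1 to 1, where 1 is 0.5 rad, a list of three; "travel": the shift along the tool's x, y, z normalised to -1 to 1, where 1 is 20 cm, a list of three; "hand": the opening, from 0 (shut) to 1 (fully open). In form: [{"delta_rot": [ax, ay, az], "travel": [tx, ty, tz], "hand": hand}, ...]. A call has 1 to 20 rows; each row is the pose to reach, as a shift and turn from the pose commanded when the call began, along the tool's axes at that moment; what a row does not reach only later rows make up. A row lasts 1/12 s, in which the tool goes at most 41.7 mm and 7.16 degrees, less where a joint would pass 70% of its speed; a pose out of reach is approached as far as the arm can. A call with a number of a shift or a turn outside -1 to 1 is refused whole. A call with a gripper value outside its range is refused whole. The fingers move at their own pace and stop on an object; "force" is the grip in N (left out, the last holds). Time passes only in rows, so rows that repeat a pose let the fingers close. It gives the time, the measured TCP pose, the force, the opening and the grip force at its end, in the units of the state.
- observe(): the state, without advancing time (a new reading comes with each control period).
- snapshot(name): name is "scene" or "top" or "wrist"; returns a dict with "image" (400x640x3 uint8, red, green, blue), "range_z" (400x640 float32, mm along the optical axis (not along the pixel's ray), 0 where there is no reading), "mtx" (3x3 intrinsics, pixels), "rvec" (rotation vector, rad) and "tvec" (3), from world to camera coordinates, as OpenCV has them. Camera axes: x right, y down, z forward; pixel columns grow to the right and rows downward; lengths in mm; the calibration is good to about 2 mm. A picture is of the moment at which its call begins.
- finish_job(): hands the job in; it is judged then, once.
Trained networks look in the newest picture that a camera, given by its name, has taken for a name from the list of things; names that differ only in an ending like _2 or _b are one class to them, and where a whole thing is asked for, a point or a joint stands for the part that bears it (a point fixed in the world has none). Each returns a list of dicts, best first, with "confidence" (0 to 1); they miss things now and then, are a little off and sometimes report something else, mostly with a low value. They report only what shows in the picture. A call takes as long as a camera call.
- look_for(thing, camera): "position" ([column, row] as shares, 0 to 1, of the picture: columns of its width, rows of its height, amid what is visible of it).
- landmark_of(thing, camera): "position" ([column, row] as shares, 0 to 1, of the picture: columns of its width, rows of its height: a listed point, or the origin of a listed thing).
The state is a dict: "time_s": time; "qpos": joint angles; "qd": joint speeds; "joint_efforts": joint torques, N m; "tcp_pos": TCP position; "tcp_rot": TCP orientation; "wrist_force": force on the tool from outside, world axes, zero at the start; "torque": the same for the moment, N m; "width": finger opening in mm; "gripper_force": force on a finger pad.
Only numpy, scipy, OpenCV 4.12 (cv2) and the standard library are available. Lean on these libraries where they do the work, as an engineer would, in place of code of your own. Each camera call takes 0.05 s, during which the arm holds its last target. There are 200 camera calls.

## Working session

There is one attempt and no reset: what is moved stays moved. The work goes in short steps, Python scripts to look and compute and a tool call to move; the robot and the scene stay as the last step left them, time stands still between calls to the robot, and variables do not carry over. Pictures are saved under pics/ and viewed, at most 10 in all, crops included, and the job is handed in when it is done.

Besides the shell and the picture viewer there is one more tool, called after "Emit:" by a JSON object that holds its "op" and its "data". servo_tool: Moves the arm, as the interface text tells. Its arguments: {"type":"object","properties":{"plan":{"type":"array","items":{"type":"object","properties":{"delta_rot":{"type":"array","items":{"type":"number"}},"travel":{"type":"array","items":{"type":"number"}},"hand":{"type":"number"}}}},"force":{"type":"number"}},"required":["plan"]}

```bash
mkdir -p pics; cat > h.py <<'E'
from rig import *
import numpy as np, cv2
def cam(s):
    R=cv2.Rodrigues(np.array(s["rvec"],float))[0]; return R,np.array(s["tvec"],float).ravel(),np.array(s["mtx"],float)
def ray(s,uv,z):
    R,t,K=cam(s); d=R.T@np.linalg.inv(K)@np.array([uv[0],uv[1],1.]); c=-R.T@t
    return c+d*(z-c[2])/d[2]
def cloud(s):
    R,t,K=cam(s); h,w=s["range_z"].shape; v,u=np.mgrid[:h,:w]; Z=s["range_z"]
    P=np.stack([(u-K[0,2])/K[0,0]*Z,(v-K[1,2])/K[1,1]*Z,Z],-1)
    W=(P-t)@R; W[Z<=0]=np.nan; return W
def save(s,n): cv2.imwrite("pics/"+n,s["image"][:,:,::-1])
E
python3 - <<'E'
from h import *
np.set_printoptions(precision=1,suppress=True)
for c in ("top","scene"):
    s=snapshot(c); save(s,c+"0.png"); np.savez(c+"0.npz",**s)
    R,t,K=cam(s); print(c,-R.T@t)
    for th in ["crumb_tray","tray_tab","toaster","slot_mouth","tray_home","cup_speckled","spice_jar","garlic","cup_small","peeler"]:
        r=landmark_of(th,c)
        for q in r[:1]:
            uv=np.array(q["position"])*[640,400]; print(th,round(q["confidence"],2),uv,ray(s,uv,14 if th in("slot_mouth","tray_home") else 0))
o=observe();print(o["tcp_rot"],o["time_s"],o["width"])
E
```

```text
top [ 427.7   -1.8 1272.1]
crumb_tray 0.84 [282.  221.6] [532.5 107.4   0. ]
tray_tab 0.56 [255.3 211.6] [566.3 191.8   0. ]
toaster 0.67 [293.2 137.6] [805.6  67.6   0. ]
slot_mouth 0.83 [304.  162.4] [719.1  33.6  14. ]
cup_speckled 0.72 [224.4 266. ] [397.8 289.    0. ]
spice_jar 0.81 [222.2 185.6] [652.6 297.6   0. ]
garlic 0.72 [319.  272.4] [371.3  -5.9   0. ]
cup_small 0.73 [350.  190.8] [ 626.1 -111.3    0. ]
peeler 0.6 [383.6 274.5] [ 360.1 -206.8    0. ]
scene [120.2 518.9 891.5]
crumb_tray 0.88 [314.5 220.8] [541.3 103.7   0. ]
tray_tab 0.92 [287.3 233.6] [564.1 179.6   0. ]
toaster 0.94 [264.8 160.4] [794.2  53.2  -0. ]
slot_mouth 0.8 [284.  168.7] [720.8  43.8  14. ]
cup_speckled 0.66 [304.2 310.3] [389.8 291.6   0. ]
spice_jar 0.89 [224.9 237.7] [669.1 297.    0. ]
garlic 0.77 [391.3 234.7] [370.3  -1.6   0. ]
cup_small 0.8 [347.  166.8] [604.2 -95.1   0. ]
peeler 0.9 [442.  192.2] [ 353.3 -207.5    0. ]
[[ 1.   0.3 -0. ]
 [ 0.3 -1.   0. ]
 [-0.  -0.  -1. ]] 1.1 84.81214070466416
```

```bash
python3 - <<'E'
import cv2
i=cv2.imread("pics/top0.png")[90:310,180:430]; cv2.imwrite("pics/top0c.png",cv2.resize(i,None,fx=2.7,fy=2.7,interpolation=cv2.INTER_CUBIC))
E
```

```text
(no output)
```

View pics/top0c.png

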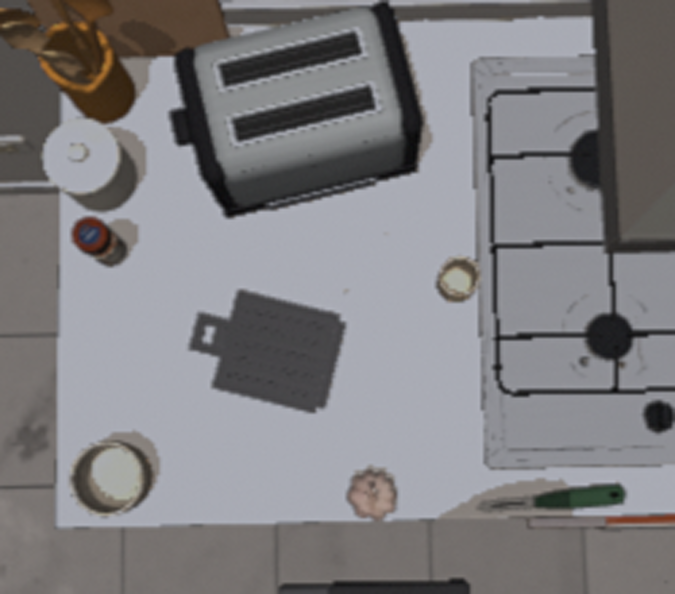

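View pics/scene0.png

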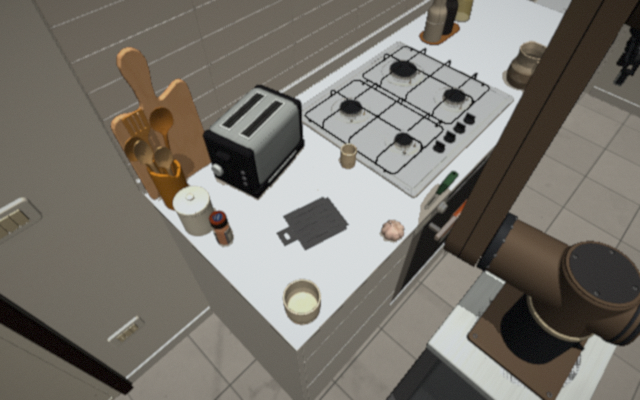

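```bash
cat > fit.py <<'E'
from h import *
from scipy.optimize import minimize
def model():
    return np.array([[-105.5,-23],[-67.5,-23],[-67.5,-60],[57.5,-60],[57.5,-52],[67.5,-52],[67.5,52],[57.5,52],[57.5,60],[-67.5,60],[-67.5,23],[-105.5,23]])
def world(p,z=0):
    c,s=np.cos(p[2]),np.sin(p[2]); M=model(); return np.c_[M@np.array([[c,s],[-s,c]])+p[:2],np.full(len(M),z+3.)]
def fit_tray(s,p0,z=0,thr=100):
    R,t,K=cam(s); g=cv2.cvtColor(s["image"],cv2.COLOR_RGB2GRAY)
    def proj(p): return cv2.projectPoints(world(p,z),np.array(s["rvec"],float),t,K,None)[0][:,0]
    q=proj(p0); c=q.mean(0).astype(int)
    m=(g<thr).astype(np.uint8)
    n,l,st,ce=cv2.connectedComponentsWithStats(m)
    k=l[c[1],c[0]] or 1
    mk=cv2.morphologyEx((l==k).astype(np.uint8),cv2.MORPH_CLOSE,np.ones((3,3)))
    cs,_=cv2.findContours(mk,cv2.RETR_EXTERNAL,cv2.CHAIN_APPROX_NONE); mk[:]=0; cv2.drawContours(mk,cs,-1,1,-1)
    F=4; big=cv2.resize(mk,None,fx=F,fy=F,interpolation=cv2.INTER_NEAREST)
    def cost(d):
        im=np.zeros_like(big); cv2.fillPoly(im,[np.round(((proj(np.array(p0)+np.array(d)*[1,1,.01])+.5)*F-.5)*16).astype(np.int32)],1,shift=4)
        return (im!=big).sum()/F/F
    r=minimize(cost,[0,0,0],method="Nelder-Mead",options=dict(initial_simplex=[[0,0,0],[15,0,0],[0,15,0],[0,0,15]],xatol=.05,fatol=.05))
    return np.array(p0)+r.x*[1,1,.01],r.fun,mk.sum()
E
python3 - <<'E'
from fit import *
np.set_printoptions(precision=2,suppress=True)
C=[]
for c in ("top","scene"):
    s=dict(np.load(c+"0.npz")); print(c,fit_tray(s,[538,105,-.25]))
    W=cloud(s)
    k=(W[...,0]>660)&(W[...,0]<960)&(W[...,1]>-110)&(W[...,1]<240)&(W[...,2]>15)&(W[...,2]<200)
    P=W[k]; C.append(P); print(len(P), np.histogram(P[:,2],bins=range(15,205,15))[0])
    top=P[P[:,2]>60]
    r=cv2.minAreaRect(top[:,:2].astype(np.float32)); print(r)
np.save("C.npy",np.vstack(C))
for P in C:
    for a in (.2,.25,.3):pass
    # front face: min along toaster x in bins of z
    best=[]
    for a in np.arange(-.4,.4,.02):
        u=P[:,0]*np.cos(a)+P[:,1]*np.sin(a)
        h=np.histogram(u,bins=np.arange(600,950,3)); best.append((h[0].max(),a,h[1][h[0].argmax()]))
    print(sorted(best)[-3:])
E
```

```text
top (array([543.88, 105.65,  -0.27]), np.float64(661.6875), np.uint64(1706))
8788 [ 160  295  575  307  356  357  344  371  377  514  801 4211]
((827.4757080078125, 64.15504455566406), (255.62872314453125, 350.202392578125), 0.4845011532306671)
scene (array([544.93, 104.79,  -0.25]), np.float64(839.6875), np.uint64(2062))
11319 [ 323  438  318  481  558  640  746  788  858 1029 1415 3571]
((846.1622314453125, 45.98136901855469), (251.24081420898438, 351.74560546875), 13.068289756774902)
[(np.int64(539), np.float64(-0.0399999999999997), np.int64(945)), (np.int64(551), np.float64(0.2000000000000005), np.int64(714)), (np.int64(574), np.float64(0.24000000000000055), np.int64(711))]
[(np.int64(950), np.float64(0.24000000000000055), np.int64(711)), (np.int64(1132), np.float64(0.22000000000000053), np.int64(711)), (np.int64(1177), np.float64(0.2000000000000005), np.int64(714))]
```

```bash
python3 - <<'E'
from fit import *
np.set_printoptions(precision=3,suppress=True)
C=np.load("C.npy"); 
for c in ("top","scene"):
    s=dict(np.load(c+"0.npz")); print(c,fit_tray(s,[538,105,-1.84]))
# toaster
for a in (.18,.19,.2,.21,.22,.23,.24):
    u=C[:,0]*np.cos(a)+C[:,1]*np.sin(a); h=np.histogram(u,bins=np.arange(690,740,1.5)); print(a,h[0].max(),h[1][h[0].argmax()])
for a in (.2,.22):
    u=C[:,0]*np.cos(a)+C[:,1]*np.sin(a); v=-C[:,0]*np.sin(a)+C[:,1]*np.cos(a)
    k=(u>712)&(u<880)&(C[:,2]>25)
    h=np.histogram(v[k],bins=np.arange(-260,80,4)); print([(int(e),int(n)) for n,e in zip(*h)])
    k2=(C[:,2]>150)&(v>-250)&(v<0); h=np.histogram(u[k2],bins=np.arange(700,900,5)); print([(int(e),int(n)) for n,e in zip(*h)])
E
```

```text
top (array([537.508, 102.578,  -1.841]), np.float64(87.0625), np.uint64(1706))
scene (array([537.331, 103.027,  -1.811]), np.float64(177.9375), np.uint64(2062))
0.18 647 717.0
0.19 771 715.5
0.2 888 715.5
0.21 1064 714.0
0.22 1128 712.5
0.23 960 711.0
0.24 963 711.0
[(-260, 0), (-256, 0), (-252, 0), (-248, 0), (-244, 0), (-240, 0), (-236, 0), (-232, 0), (-228, 0), (-224, 0), (-220, 0), (-216, 5), (-212, 69), (-208, 124), (-204, 142), (-200, 167), (-196, 211), (-192, 168), (-188, 140), (-184, 144), (-180, 163), (-176, 170), (-172, 177), (-168, 167), (-164, 183), (-160, 182), (-156, 177), (-152, 181), (-148, 184), (-144, 173), (-140, 189), (-136, 185), (-132, 180), (-128, 178), (-124, 187), (-120, 183), (-116, 187), (-112, 191), (-108, 184), (-104, 190), (-100, 190), (-96, 188), (-92, 183), (-88, 191), (-84, 192), (-80, 202), (-76, 191), (-72, 195), (-68, 192), (-64, 188), (-60, 196), (-56, 202), (-52, 183), (-48, 198), (-44, 197), (-40, 199), (-36, 195), (-32, 211), (-28, 190), (-24, 206), (-20, 200), (-16, 207), (-12, 204), (-8, 224), (-4, 238), (0, 219), (4, 187), (8, 190), (12, 219
[... 1340 characters left out ...]
24, 215), (-20, 241), (-16, 228), (-12, 181), (-8, 186), (-4, 214), (0, 237), (4, 269), (8, 870), (12, 530), (16, 66), (20, 100), (24, 36), (28, 60), (32, 0), (36, 0), (40, 0), (44, 0), (48, 0), (52, 0), (56, 0), (60, 0), (64, 0), (68, 0), (72, 0)]
[(700, 0), (705, 0), (710, 370), (715, 574), (720, 336), (725, 312), (730, 300), (735, 286), (740, 298), (745, 280), (750, 263), (755, 243), (760, 262), (765, 260), (770, 239), (775, 220), (780, 259), (785, 252), (790, 256), (795, 246), (800, 272), (805, 283), (810, 246), (815, 260), (820, 241), (825, 247), (830, 230), (835, 217), (840, 236), (845, 204), (850, 189), (855, 175), (860, 89), (865, 2), (870, 0), (875, 0), (880, 0), (885, 0), (890, 0)]
```

```bash
python3 - <<'E'
from fit import *
np.set_printoptions(precision=0,suppress=True,linewidth=150)
for c in ("top","scene"):
    W=cloud(dict(np.load(c+"0.npz"))).reshape(-1,3); W=W[np.isfinite(W[:,0])]
    H=np.full((10,14),-1.)
    for x,y,z in W:
        i=int((x-200)//70);j=int((y+700)//80)
        if 0<=i<10 and 0<=j<14: H[i,j]=max(H[i,j],z)
    print(c); print("y",np.arange(-700,420,80))
    for i in range(10): print(200+70*i,H[i])
o=observe(); R=np.array(o["tcp_rot"]); np.set_printoptions(precision=3); print(R, R.T@(np.array([537.4,102.8,200])-o["tcp_pos"]))
E
```

```text
top
y [-700 -620 -540 -460 -380 -300 -220 -140  -60   20  100  180  260  340]
200 [460. 544. 574. 590.  -1.  -1. 703. 723. 704. 466.  -1.  -1.  -1.  -1.]
270 [-1. -1. -1. -1. -1. -1. -1. -1. -1. -1. -1. -1. -1. -1.]
340 [22. 19. 18. 21. 18. 23. 23. 17. 60. 39. 10. 70. 74.  9.]
410 [19. 26. 38. 38. 42. 35. 21. 18.  9. 13. 10. 71. 70.  8.]
480 [ 56.  54.  57. 796. 797. 797. 797. 786.   9.  12.  13.  11.  10.   9.]
550 [ 25.  54.  34. 817. 863. 864. 862. 787.   9.  13.  11.  10.   9.  10.]
620 [ 25.  52.  14.  25. 908. 908. 866. 787.   9.   9.   9.   7. 113.   8.]
690 [ -1.  -1.  -1.  -1.  -1. 875. 864. 787. 191. 195. 195. 159. 124. 112.]
760 [ -1.  -1.  -1.  -1.  -1.  31.  27. 774. 194. 196. 196. 188. 232. 108.]
830 [ -1.  -1.  -1.  -1.  -1.  26.  28.  18. 195. 195. 191. 292. 292. 266.]
scene
y [-700 -620 -540 -460 -380 -300 -220 -140  -60   20  100  180  260  340]
200 [375.  -1.  -1.  -1.  -1.  -1.  -1.  -1. 657. 469.  -1.  -1.  -1.  -1.]
270 [-1. -1. -1. -0.  2.  2.  3.  3.  1.  1.  2.  1.  3.  1.]
340 [16. 15. 16. 15. 16. 19. 18. 13. 58. 39.  5. 67. 68.  4.]
410 [22. 41. 36. 35. 37. 39. 21. 14.  4.  6.  6. 66. 68.  3.]
480 [54. 52. 51. 53. 50. 52. 53. 14.  4.  8.  7.  7.  4.  4.]
550 [23. 52. 29. 22. 25. 51. 23. 63.  4.  8.  7.  6.  5.  4.]
620 [ 55.  51.  51.  50.  51.  51.  51.  63.   3.   4.   3.   4. 108.   3.]
690 [ 51.  51.  51.  49.  50.  51.  52. 168. 187. 191. 191. 174. 119. 106.]
760 [ 22.  51.  29.  22.  27.  50.  22.  14. 192. 192. 191. 184. 228. 143.]
830 [ 20.  50.  21.  21.  23.  47.  21.  10. 192. 190. 189. 288. 292. 264.]
[[ 0.966  0.259 -0.   ]
 [ 0.259 -0.966  0.   ]
 [-0.    -0.    -1.   ]] [ 545.661 -635.206   -3.268]
```

Emit:
{"op": "servo_tool", "data": {"plan": [{"delta_rot": [0,0,0],"travel": [0.91,-1,0],"hand": 0.5},{"delta_rot": [0,0,0],"travel": [0.91,-1,0],"hand": 0.5},{"delta_rot": [0,0,0],"travel": [0.91,-1,0],"hand": 0.5},{"delta_rot": [0,0,0],"travel": [0.91,-1,0],"hand": 0.5},{"delta_rot": [0,0,0],"travel": [0.91,-1,0],"hand": 0.5},{"delta_rot": [0,0,0],"travel": [0.91,-1,0],"hand": 0.5},{"delta_rot": [0,0,0],"travel": [0.91,-1,0],"hand": 0.5}]}}

```text
time_s: 1.68
tcp_pos: [300.2, -407.9, 196.6]
tcp_rot: [[0.965, 0.261, 0.001], [0.261, -0.965, 0.001], [0.001, -0.001, -1.0]]
wrist_force: [0.1, -0.2, -0.2]
width: 42.7
gripper_force: 0.0
```

Emit:
{"op": "servo_tool", "data": {"plan": [{"delta_rot": [0,0,0],"travel": [0.91,-1,0],"hand": 0.5},{"delta_rot": [0,0,0],"travel": [0.91,-1,0],"hand": 0.5},{"delta_rot": [0,0,0],"travel": [0.91,-1,0],"hand": 0.5},{"delta_rot": [0,0,0],"travel": [0.91,-1,0],"hand": 0.5},{"delta_rot": [0,0,0],"travel": [0.91,-1,0],"hand": 0.5},{"delta_rot": [0,0,0],"travel": [0.91,-1,0],"hand": 0.5},{"delta_rot": [0,0,0],"travel": [0.91,-1,0],"hand": 0.5}]}}

```text
time_s: 2.27
tcp_pos: [423.9, -167.8, 197.1]
tcp_rot: [[0.965, 0.262, 0.001], [0.262, -0.965, 0.001], [0.002, -0.0, -1.0]]
wrist_force: [-0.1, 0.1, 0.1]
width: 42.7
gripper_force: 0.0
```

Emit:
{"op": "servo_tool", "data": {"plan": [{"delta_rot": [0,0,0],"travel": [0.91,-1,0],"hand": 0.5},{"delta_rot": [0,0,0],"travel": [0.91,-1,0],"hand": 0.5},{"delta_rot": [0,0,0],"travel": [0.91,-1,0],"hand": 0.5},{"delta_rot": [0,0,0],"travel": [0.91,-1,0],"hand": 0.5},{"delta_rot": [0,0,0],"travel": [0.91,-1,0],"hand": 0.5},{"delta_rot": [0,0,0],"travel": [0.91,-1,0],"hand": 0.5},{"delta_rot": [0,0,0],"travel": [0.91,-1,0],"hand": 0.5}]}}

```text
time_s: 2.85
tcp_pos: [548.1, 72.8, 197.0]
tcp_rot: [[0.965, 0.262, 0.001], [0.262, -0.965, 0.001], [0.002, -0.001, -1.0]]
wrist_force: [-0.4, 0.3, 1.0]
width: 42.4
gripper_force: 0.0
```

Emit:
{"op": "servo_tool", "data": {"plan": [{"delta_rot": [0,0,-1],"travel": [0,-0.17,0],"hand": 0.5},{"delta_rot": [0,0,-1],"travel": [0,-0.17,0],"hand": 0.5},{"delta_rot": [0,0,-1],"travel": [0,-0.17,0],"hand": 0.5},{"delta_rot": [0,0,-1],"travel": [0,-0.17,0],"hand": 0.5},{"delta_rot": [0,0,-1],"travel": [0,-0.17,0],"hand": 0.5}]}}

```text
time_s: 3.27
tcp_pos: [538.0, 102.1, 196.8]
tcp_rot: [[0.722, 0.692, 0.0], [0.692, -0.722, -0.0], [0.0, 0.0, -1.0]]
wrist_force: [-0.8, -0.1, -0.2]
width: 42.8
gripper_force: 0.0
```

Emit:
{"op": "servo_tool", "data": {"plan": [{"delta_rot": [0,0,-1],"travel": [0,0,0.5],"hand": 0.5},{"delta_rot": [0,0,-1],"travel": [0,0,0.5],"hand": 0.5},{"delta_rot": [0,0,-1],"travel": [0,0,0.5],"hand": 0.5},{"delta_rot": [0,0,-1],"travel": [0,0,0.5],"hand": 0.5},{"delta_rot": [0,0,-1],"travel": [0,0,0.5],"hand": 0.5}]}}

```text
time_s: 3.68
tcp_pos: [536.6, 101.5, 94.6]
tcp_rot: [[0.305, 0.952, -0.004], [0.952, -0.305, 0.0], [-0.001, -0.004, -1.0]]
wrist_force: [0.7, 0.1, 0.9]
width: 42.7
gripper_force: 0.0
```

Emit:
{"op": "servo_tool", "data": {"plan": [{"delta_rot": [0,0,0],"travel": [0,0,0.2],"hand": 0.5},{"delta_rot": [0,0,0],"travel": [0,0,0.4],"hand": 0.5},{"delta_rot": [0,0,0],"travel": [0,0,0.44],"hand": 0.5},{"delta_rot": [0,0,0],"travel": [0,0,0.445],"hand": 0.5},{"delta_rot": [0,0,0],"travel": [0,0,0.445],"hand": 0.5}]}}

```text
time_s: 4.1
tcp_pos: [539.0, 101.7, 8.9]
tcp_rot: [[0.306, 0.952, 0.001], [0.952, -0.306, 0.0], [0.0, 0.001, -1.0]]
wrist_force: [0.6, 0.6, 1.0]
width: 42.2
gripper_force: 0.0
```

Emit:
{"op": "servo_tool", "data": {"plan": [{"delta_rot": [0,0,0],"travel": [0,0,0.01],"hand": 0.5},{"delta_rot": [0,0,0],"travel": [0,0,0.015],"hand": 0.5},{"delta_rot": [0,0,0],"travel": [0,0,0.015],"hand": 0.5}]}}

```text
time_s: 4.35
tcp_pos: [539.6, 101.8, 6.7]
tcp_rot: [[0.305, 0.952, 0.004], [0.952, -0.305, 0.0], [0.001, 0.004, -1.0]]
wrist_force: [-0.3, 0.4, -0.5]
width: 42.8
gripper_force: 0.0
```

Emit:
{"op": "servo_tool", "data": {"plan": [{"delta_rot": [0,0,0],"travel": [0,0,0.01],"hand": 0.5},{"delta_rot": [0,0,0],"travel": [0,0,0.01],"hand": 0.5}]}}

```text
time_s: 4.52
tcp_pos: [538.4, 101.8, 3.3]
tcp_rot: [[0.304, 0.953, 0.001], [0.953, -0.304, 0.0], [0.0, 0.001, -1.0]]
wrist_force: [0.6, -0.5, -0.8]
width: 42.5
gripper_force: 0.0
```

Emit:
{"op": "servo_tool", "data": {"plan": [{"delta_rot": [0,0,0],"travel": [0,0,0.01],"hand": 0.5},{"delta_rot": [0,0,0],"travel": [0,0,0.01],"hand": 0.5}]}}

```text
time_s: 4.68
tcp_pos: [537.8, 101.7, 0.5]
tcp_rot: [[0.304, 0.953, -0.0], [0.953, -0.304, -0.0], [-0.0, -0.0, -1.0]]
wrist_force: [0.1, 1.2, 0.1]
width: 43.2
gripper_force: 0.0
```

Emit:
{"op": "servo_tool", "data": {"plan": [{"delta_rot": [0,0,0],"travel": [0,0,0.01],"hand": 0.5},{"delta_rot": [0,0,0],"travel": [0,0,0.01],"hand": 0.5}]}}

```text
time_s: 4.85
tcp_pos: [537.7, 101.7, -1.7]
tcp_rot: [[0.304, 0.953, -0.001], [0.953, -0.304, 0.0], [-0.0, -0.001, -1.0]]
wrist_force: [-0.6, 0.1, -0.3]
width: 42.8
gripper_force: 0.0
```

Emit:
{"op": "servo_tool", "data": {"plan": [{"delta_rot": [0,0,0],"travel": [0,0,0.005],"hand": 0.5},{"delta_rot": [0,0,0],"travel": [0,0,0.005],"hand": 0.5}]}}

```text
time_s: 5.02
tcp_pos: [537.9, 101.7, -2.5]
tcp_rot: [[0.304, 0.953, -0.0], [0.953, -0.304, 0.0], [-0.0, -0.0, -1.0]]
wrist_force: [-0.5, -0.6, -0.9]
width: 42.4
gripper_force: 0.0
```

Emit:
{"op": "servo_tool", "data": {"plan": [{"delta_rot": [0,0,0],"travel": [0,0,0.005],"hand": 0.5},{"delta_rot": [0,0,0],"travel": [0,0,0.005],"hand": 0.5}]}}

```text
time_s: 5.18
tcp_pos: [538.0, 101.7, -3.5]
tcp_rot: [[0.304, 0.953, -0.0], [0.953, -0.304, 0.0], [-0.0, -0.0, -1.0]]
wrist_force: [-0.6, -0.8, 0.3]
width: 42.9
gripper_force: 0.0
```

Emit:
{"op": "servo_tool", "data": {"plan": [{"delta_rot": [0,0,0],"travel": [0,0,0.005],"hand": 0.5},{"delta_rot": [0,0,0],"travel": [0,0,0.005],"hand": 0.5}]}}

```text
time_s: 5.35
tcp_pos: [537.9, 101.7, -4.5]
tcp_rot: [[0.304, 0.953, -0.0], [0.953, -0.304, 0.0], [-0.0, -0.0, -1.0]]
wrist_force: [0.8, 0.6, -0.2]
width: 42.7
gripper_force: 0.0
```

Emit:
{"op": "servo_tool", "data": {"plan": [{"delta_rot": [0,0,0],"travel": [0,0,0.005],"hand": 0.5},{"delta_rot": [0,0,0],"travel": [0,0,0.005],"hand": 0.5}]}}

```text
time_s: 5.52
tcp_pos: [537.9, 101.7, -5.4]
tcp_rot: [[0.304, 0.953, -0.0], [0.953, -0.304, 0.0], [-0.0, -0.0, -1.0]]
wrist_force: [-0.1, -0.3, -0.9]
width: 42.5
gripper_force: 0.0
```

Emit:
{"op": "servo_tool", "data": {"plan": [{"delta_rot": [0,0,0],"travel": [0,0,0.005],"hand": 0.5},{"delta_rot": [0,0,0],"travel": [0,0,0.005],"hand": 0.5}]}}

```text
time_s: 5.68
tcp_pos: [537.9, 101.7, -6.4]
tcp_rot: [[0.304, 0.953, -0.0], [0.953, -0.304, 0.0], [-0.0, -0.0, -1.0]]
wrist_force: [-0.5, 0.3, -0.0]
width: 42.8
gripper_force: 0.0
```

Emit:
{"op": "servo_tool", "data": {"plan": [{"delta_rot": [0,0,0],"travel": [0,0,0.005],"hand": 0.5},{"delta_rot": [0,0,0],"travel": [0,0,0.005],"hand": 0.5}]}}

```text
time_s: 5.85
tcp_pos: [537.9, 101.7, -7.5]
tcp_rot: [[0.304, 0.953, -0.0], [0.953, -0.304, 0.0], [-0.0, -0.0, -1.0]]
wrist_force: [-0.5, -0.0, -0.5]
width: 42.6
gripper_force: 0.0
```

Emit:
{"op": "servo_tool", "data": {"plan": [{"delta_rot": [0,0,0],"travel": [0,0,0.005],"hand": 0.5},{"delta_rot": [0,0,0],"travel": [0,0,0.005],"hand": 0.5}]}}

```text
time_s: 6.02
tcp_pos: [537.9, 101.7, -8.5]
tcp_rot: [[0.304, 0.953, -0.0], [0.953, -0.304, 0.0], [-0.0, -0.0, -1.0]]
wrist_force: [0.6, 0.3, 0.3]
width: 42.4
gripper_force: 0.0
```

```bash
python3 - <<'E'
from h import *
s=snapshot("wrist"); save(s,"w1.png"); np.savez("w1.npz",**s); R,t,K=cam(s); print(-R.T@t,R)
E
```

```text
[557.62213656 166.12150206 169.8379449 ] [[ 9.52355204e-01 -3.04991054e-01 -1.49726914e-04]
 [-2.93726162e-01 -9.17311785e-01  2.68819700e-01]
 [-8.21249502e-02 -2.55967862e-01 -9.63190504e-01]]
```

View pics/w1.png

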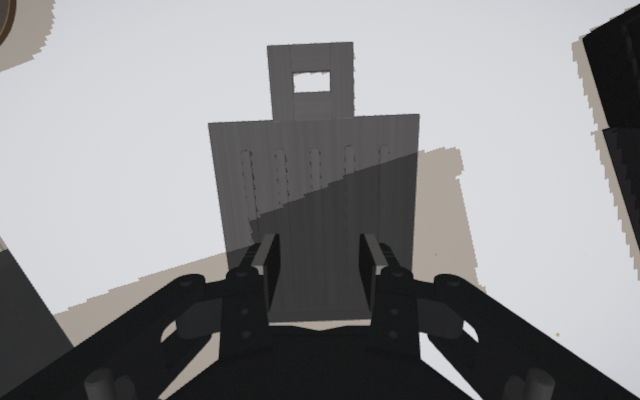

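Emit:
{"op": "servo_tool", "data": {"plan": [{"delta_rot": [0,0,0],"travel": [0,0,0.005],"hand": 0.5},{"delta_rot": [0,0,0],"travel": [0,0,0.005],"hand": 0.5}]}}

```text
time_s: 6.23
tcp_pos: [537.9, 101.7, -9.4]
tcp_rot: [[0.304, 0.953, -0.0], [0.953, -0.304, -0.0], [-0.0, -0.0, -1.0]]
wrist_force: [-0.7, 0.2, 0.2]
width: 42.7
gripper_force: 0.0
```

Emit:
{"op": "servo_tool", "data": {"plan": [{"delta_rot": [0,0,0],"travel": [0,0,0.005],"hand": 0.5},{"delta_rot": [0,0,0],"travel": [0,0,0.005],"hand": 0.5}]}}

```text
time_s: 6.4
tcp_pos: [537.9, 101.7, -10.4]
tcp_rot: [[0.304, 0.953, -0.0], [0.953, -0.304, 0.0], [-0.0, -0.0, -1.0]]
wrist_force: [-0.5, 0.1, -0.3]
width: 42.8
gripper_force: 0.0
```

```bash
python3 - <<'E'
from h import *
np.set_printoptions(precision=1,suppress=True)
s=dict(np.load("w1.npz")); W=cloud(s)
for uv in [(275,237),(272,240),(270,250),(268,290),(365,238),(370,250),(372,245),(312,200),(312,250),(312,80),(450,60)]: print(uv,W[uv[1],uv[0]])
E
```

```text
(275, 237) [518.9 118.2  37.1]
(272, 240) [518.4 119.   41.9]
(270, 250) [518.7 118.1  51.4]
(268, 290) [516.7 107.7  66.9]
(365, 238) [562.  104.4  38.3]
(370, 250) [562.1 104.8  52.5]
(372, 245) [563.9 103.9  46.6]
(312, 200) [539.1 122.5   5. ]
(312, 250) [528.7  90.9   4.4]
(312, 80) [560.2 187.2   0.3]
(450, 60) [634.8 173.8   0.9]
```

```bash
python3 - <<'E'
from h import *
np.set_printoptions(precision=1,suppress=True)
s=snapshot("wrist"); np.savez("w2.npz",**s); save(s,"w2.png"); W=cloud(s); o=observe(); R=np.array(o["tcp_rot"])
T=(W-np.array(o["tcp_pos"]))@R
for a,b in ((225,285),(355,415)):
    for v in range(222,262,6):
        print(v,[tuple(np.round(T[v,u]).tolist()) for u in range(a,b,8) if W[v,u,2]>12])
    S=T[200:330,a:b].reshape(-1,3); k=(W[200:330,a:b,2].ravel()>12); print(S[k].max(0),S[k].min(0))
E
```

```text
222 []
228 []
234 [(10.0, -25.0, -41.0)]
240 [(10.0, -27.0, -50.0), (10.0, -24.0, -49.0)]
246 [(6.0, -32.0, -49.0), (10.0, -26.0, -57.0), (10.0, -23.0, -56.0)]
252 [(6.0, -34.0, -55.0), (10.0, -28.0, -63.0), (10.0, -25.0, -63.0), (8.0, -22.0, -59.0)]
258 [(6.0, -33.0, -60.0), (10.0, -27.0, -68.0), (10.0, -24.0, -69.0), (6.0, -22.0, -60.0)]
[ 17.5 -11.  -36.8] [ -12.1  -38.4 -119.1]
222 []
228 []
234 [(10.0, 22.0, -42.0), (10.0, 26.0, -42.0)]
240 [(10.0, 21.0, -50.0), (10.0, 25.0, -50.0)]
246 [(7.0, 21.0, -51.0), (10.0, 23.0, -56.0), (10.0, 27.0, -56.0), (6.0, 33.0, -48.0)]
252 [(4.0, 21.0, -51.0), (10.0, 26.0, -62.0), (6.0, 32.0, -54.0)]
258 [(1.0, 21.0, -51.0), (10.0, 21.0, -68.0), (10.0, 25.0, -68.0), (6.0, 30.0, -60.0), (6.0, 34.0, -61.0)]
[ 17.5  36.6 -37.2] [ -12.3    9.4 -118.9]
```

Emit:
{"op": "servo_tool", "data": {"plan": [{"delta_rot": [0,0,0],"travel": [0,0,0.02],"hand": 0.5},{"delta_rot": [0,0,0],"travel": [0,0,0.02],"hand": 0.5}]}}

```text
time_s: 6.62
tcp_pos: [537.5, 101.7, -15.0]
tcp_rot: [[0.304, 0.953, -0.001], [0.953, -0.304, 0.0], [-0.0, -0.001, -1.0]]
wrist_force: [-0.8, 0.3, -0.6]
width: 42.4
gripper_force: 0.0
```

Emit:
{"op": "servo_tool", "data": {"plan": [{"delta_rot": [0,0,0],"travel": [0,0,0.02],"hand": 0.5},{"delta_rot": [0,0,0],"travel": [0,0,0.02],"hand": 0.5}]}}

```text
time_s: 6.78
tcp_pos: [537.4, 101.7, -19.1]
tcp_rot: [[0.304, 0.953, -0.001], [0.953, -0.304, -0.0], [-0.0, -0.001, -1.0]]
wrist_force: [0.0, 0.5, 0.3]
width: 42.6
gripper_force: 0.0
```

```bash
python3 - <<'E'
from h import *
np.set_printoptions(precision=1,suppress=True)
o=observe();R=np.array(o["tcp_rot"])
s=snapshot("wrist"); W=cloud(s); T=(W-np.array(o["tcp_pos"]))@R
k=(W[...,2]>12)&(abs(T[...,0])<14)&(abs(T[...,1])<40); print("wrist tip",T[k][:,2].max(),W[k][:,2].min())
k=(abs(T[...,1])<15)&(T[...,0]>0)&(T[...,0]<40); print("tray z", np.nanmedian(W[k][:,2]))
s=snapshot("scene"); np.savez("s2.npz",**s); save(s,"s2.png")
W=cloud(s); T=(W-np.array(o["tcp_pos"]))@R; 
k=(abs(T[...,0])<18)&(abs(T[...,1])<45)&(T[...,2]>-150); print(np.histogram(W[k][:,2],bins=range(-10,160,5)))
print(o["tcp_pos"])
i=s["image"][120:280,220:420]; cv2.imwrite("pics/s2c.png",cv2.resize(i[:,:,::-1],None,fx=3.6,fy=3.6,interpolation=cv2.INTER_CUBIC))
E
```

```text
wrist tip -37.10770998889388 17.945310839072484
tray z 102.46500662538946
(array([  0,  16, 233,  15,   0,   3,   6,  13,  14,  13,   9,  10,   8,
         5,  11,  15,  13,   7,  18,  27,  11,  10,   4,   8,   9,  15,
        21,  26,   3,   0,   0,   0,   0]), array([-10,  -5,   0,   5,  10,  15,  20,  25,  30,  35,  40,  45,  50,
        55,  60,  65,  70,  75,  80,  85,  90,  95, 100, 105, 110, 115,
       120, 125, 130, 135, 140, 145, 150, 155]))
[537.4 101.7 -19.1]
```

View pics/s2c.png

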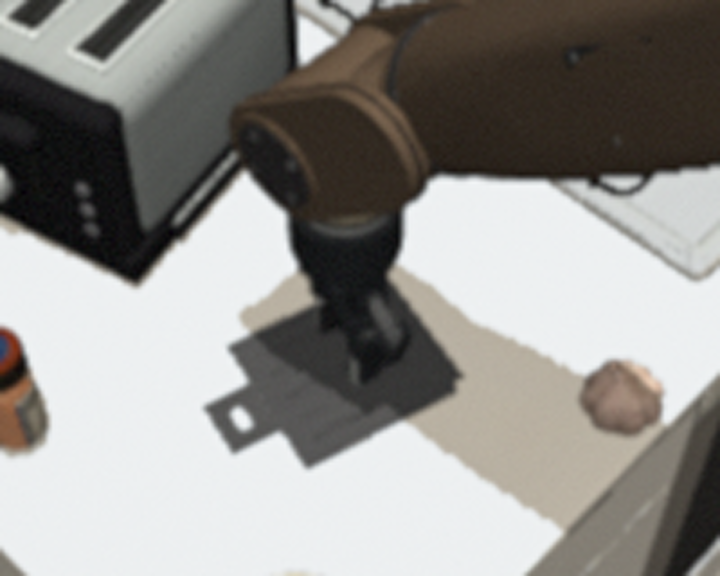

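The cameras agree the real fingertips are ~37 mm short of the reported TCP, with the tips at about z = 18 mm above the tray. I will go down until I feel contact.

Emit:
{"op": "servo_tool", "data": {"plan": [{"delta_rot": [0,0,0],"travel": [0,0,0.04],"hand": 0.5},{"delta_rot": [0,0,0],"travel": [0,0,0.06],"hand": 0.5},{"delta_rot": [0,0,0],"travel": [0,0,0.06],"hand": 0.5}]}}

```text
time_s: 7.13
tcp_pos: [536.8, 101.7, -31.7]
tcp_rot: [[0.304, 0.953, -0.003], [0.953, -0.304, -0.0], [-0.001, -0.002, -1.0]]
wrist_force: [-0.7, 0.9, -1.3]
width: 42.7
gripper_force: 0.0
```

Emit:
{"op": "servo_tool", "data": {"plan": [{"delta_rot": [0,0,0],"travel": [0,0,0.01],"hand": 0.5},{"delta_rot": [0,0,0],"travel": [0,0,0.01],"hand": 0.5}]}}

```text
time_s: 7.3
tcp_pos: [537.7, 101.7, -32.8]
tcp_rot: [[0.304, 0.953, -0.001], [0.953, -0.304, 0.0], [-0.0, -0.001, -1.0]]
wrist_force: [0.3, -0.1, -0.2]
width: 42.8
gripper_force: 0.0
```

Emit:
{"op": "servo_tool", "data": {"plan": [{"delta_rot": [0,0,0],"travel": [0,0,0.005],"hand": 0.5},{"delta_rot": [0,0,0],"travel": [0,0,0.005],"hand": 0.5}]}}

```text
time_s: 7.47
tcp_pos: [538.1, 101.7, -33.3]
tcp_rot: [[0.304, 0.953, 0.0], [0.953, -0.304, -0.0], [0.0, 0.0, -1.0]]
wrist_force: [0.1, -0.0, 0.3]
width: 42.6
gripper_force: 0.0
```

Emit:
{"op": "servo_tool", "data": {"plan": [{"delta_rot": [0,0,0],"travel": [0,0,0.005],"hand": 0.5},{"delta_rot": [0,0,0],"travel": [0,0,0.005],"hand": 0.5}]}}

```text
time_s: 7.63
tcp_pos: [538.7, 101.8, -33.4]
tcp_rot: [[0.304, 0.953, 0.001], [0.953, -0.304, 0.0], [0.0, 0.001, -1.0]]
wrist_force: [-1.1, -0.5, 3.7]
width: 42.4
gripper_force: 1.8
```

Emit:
{"op": "servo_tool", "data": {"plan": [{"delta_rot": [0,0,0],"travel": [0,0,0.005],"hand": 0.5},{"delta_rot": [0,0,0],"travel": [0,0,0.005],"hand": 0.5}]}}

```text
time_s: 7.8
tcp_pos: [539.4, 101.8, -33.5]
tcp_rot: [[0.304, 0.953, 0.002], [0.953, -0.304, 0.0], [0.001, 0.002, -1.0]]
wrist_force: [-2.0, 0.2, 9.5]
width: 42.8
gripper_force: 4.1
```

Emit:
{"op": "servo_tool", "data": {"plan": [{"delta_rot": [0,0,0],"travel": [0,0,0.005],"hand": 0.5},{"delta_rot": [0,0,0],"travel": [0,0,0.005],"hand": 0.5}]}}

```text
time_s: 7.97
tcp_pos: [540.1, 101.8, -33.5]
tcp_rot: [[0.304, 0.953, 0.003], [0.953, -0.304, 0.0], [0.001, 0.003, -1.0]]
wrist_force: [-3.1, -0.1, 13.6]
width: 42.9
gripper_force: 6.2
```

Emit:
{"op": "servo_tool", "data": {"plan": [{"delta_rot": [0,0,0],"travel": [0,0,0.005],"hand": 0.5},{"delta_rot": [0,0,-0.05],"travel": [0.048,-0.015,0.005],"hand": 0.5},{"delta_rot": [0,0,-0.1],"travel": [0.096,-0.03,0.005],"hand": 0.5},{"delta_rot": [0,0,-0.15],"travel": [0.143,-0.046,0.005],"hand": 0.5},{"delta_rot": [0,0,-0.2],"travel": [0.191,-0.061,0.005],"hand": 0.5},{"delta_rot": [0,0,-0.25],"travel": [0.238,-0.076,0.005],"hand": 0.5},{"delta_rot": [0,0,-0.3],"travel": [0.286,-0.091,0.005],"hand": 0.5},{"delta_rot": [0,0,-0.35],"travel": [0.334,-0.106,0.005],"hand": 0.5},{"delta_rot": [0,0,-0.4],"travel": [0.381,-0.122,0.005],"hand": 0.5},{"delta_rot": [0,0,-0.45],"travel": [0.43,-0.137,0.005],"hand": 0.5},{"delta_rot": [0,0,-0.5],"travel": [0.477,-0.152,0.005],"hand": 0.5},{"delta_rot": [0,0,-0.5],"travel": [0.477,-0.152,0.005],"hand": 0.5}]}}

```text
time_s: 8.97
tcp_pos: [542.0, 203.9, -33.4]
tcp_rot: [[0.057, 0.998, 0.008], [0.998, -0.057, 0.002], [0.003, 0.008, -1.0]]
wrist_force: [-0.3, 1.9, 12.1]
width: 42.4
gripper_force: 6.0
```

```bash
python3 - <<'E'
from fit import *
np.set_printoptions(precision=2,suppress=True)
o=observe();print(o["tcp_pos"],o["tcp_rot"][0],o["wrist_force"])
s=snapshot("wrist"); W=cloud(s); save(s,"w3.png"); np.savez("w3.npz",**s)
for q in landmark_of("tray_tab","wrist")[:1]: uv=np.array(q["position"])*[640,400]; print(uv,ray(s,uv,1.5))
E
```

```text
[542.04 203.91 -33.38] [0.06 1.   0.01] [-0.26  1.88 12.06]
[398.02 151.92] [583.4  253.05   1.5 ]
```

View pics/w3.png

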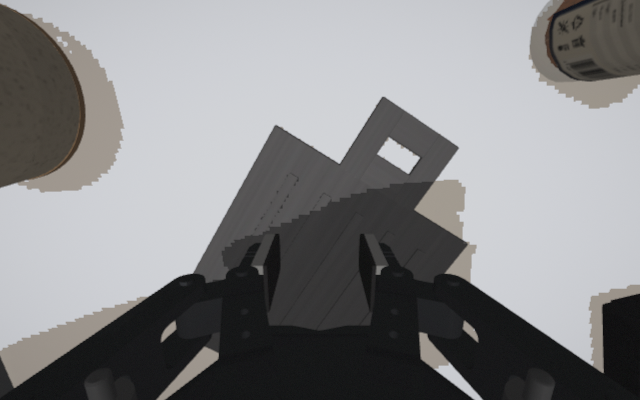

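```bash
python3 - <<'E'
from fit import *
from scipy.optimize import least_squares
np.set_printoptions(precision=2,suppress=True)
s=dict(np.load("w3.npz"))
px=[(383,97),(458,148),(276,126),(468,243)]; M=np.array([[-105.5,-23],[-105.5,23],[-67.5,-60],[-67.5,60]])
P=np.array([ray(s,q,3)[:2] for q in px]); print(P)
for N in (M,M*[1,-1]):
    f=lambda p:(N@np.array([[np.cos(p[2]),np.sin(p[2])],[-np.sin(p[2]),np.cos(p[2])]])+p[:2]-P).ravel()
    r=least_squares(f,[545,190,-2.2]); print(r.x,r.cost)
E
```

```text
[[575.47 279.54]
 [612.76 253.41]
 [523.64 269.25]
 [621.92 201.54]]
[534.33 179.73  -2.17] 0.24088948633757978
[632.63 322.09  -5.32] 2865.108545516783
```

Emit:
{"op": "servo_tool", "data": {"plan": [{"delta_rot": [0,0,0],"travel": [0,0,-0.15],"hand": 0.5},{"delta_rot": [0,0,0],"travel": [0,0,-0.15],"hand": 0.0},{"delta_rot": [0,0,0],"travel": [-0.077,0.145,-0.15],"hand": 0.0},{"delta_rot": [0,0,0],"travel": [-0.077,0.145,-0.15],"hand": 0.0},{"delta_rot": [0,0,0],"travel": [-0.077,0.145,-0.15],"hand": 0.0},{"delta_rot": [0,0,0],"travel": [-0.077,0.145,-0.15],"hand": 0.0}]}}

```text
time_s: 9.57
tcp_pos: [565.4, 184.6, -8.0]
tcp_rot: [[0.06, 0.998, -0.001], [0.998, -0.06, -0.0], [-0.0, -0.001, -1.0]]
wrist_force: [-0.7, 0.2, 0.1]
width: 0.3
gripper_force: 0.0
```

Emit:
{"op": "servo_tool", "data": {"plan": [{"delta_rot": [0,0,0],"travel": [0,0,0.045],"hand": 0.0},{"delta_rot": [0,0,0],"travel": [0,0,0.045],"hand": 0.0},{"delta_rot": [0,0,0],"travel": [0,0,0.045],"hand": 0.0}]}}

```text
time_s: 9.82
tcp_pos: [564.4, 184.9, -17.8]
tcp_rot: [[0.058, 0.998, -0.003], [0.998, -0.058, -0.0], [-0.001, -0.003, -1.0]]
wrist_force: [0.4, -0.5, -0.9]
width: -0.3
gripper_force: 0.0
```

```bash
python3 - <<'E'
from h import *
np.set_printoptions(precision=1,suppress=True)
o=observe();R=np.array(o["tcp_rot"])
s=snapshot("wrist"); W=cloud(s); T=(W-np.array(o["tcp_pos"]))@R
k=(W[...,2]>8)&(abs(T[...,0])<14)&(abs(T[...,1])<40); print("tip",np.sort(T[k][:,2])[-5:],np.sort(W[k][:,2])[:5],o["tcp_pos"],R)
E
```

```text
tip [-40.2 -40.2 -40.2 -40.1 -39.4] [21.6 22.3 22.3 22.3 22.3] [564.4 184.9 -17.8] [[ 0.1  1.  -0. ]
 [ 1.  -0.1 -0. ]
 [-0.  -0.  -1. ]]
```

Emit:
{"op": "servo_tool", "data": {"plan": [{"delta_rot": [0,0,0],"travel": [0.01,0.025,0.02],"hand": 0.0},{"delta_rot": [0,0,0],"travel": [0.01,0.025,0.03],"hand": 0.0},{"delta_rot": [0,0,0],"travel": [0.01,0.025,0.03],"hand": 0.0}]}}

```text
time_s: 10.12
tcp_pos: [571.2, 186.6, -22.8]
tcp_rot: [[0.059, 0.998, -0.001], [0.998, -0.059, -0.0], [-0.0, -0.001, -1.0]]
wrist_force: [-0.1, -0.4, 0.4]
width: -0.1
gripper_force: 0.0
```

Emit:
{"op": "servo_tool", "data": {"plan": [{"delta_rot": [0,0,0],"travel": [0,0,0.01],"hand": 0.0},{"delta_rot": [0,0,0],"travel": [0,0,0.015],"hand": 0.0},{"delta_rot": [0,0,0],"travel": [0,0,0.015],"hand": 0.0}]}}

```text
time_s: 10.37
tcp_pos: [570.9, 186.4, -25.6]
tcp_rot: [[0.059, 0.998, -0.001], [0.998, -0.059, -0.0], [-0.0, -0.001, -1.0]]
wrist_force: [-0.2, -0.6, 0.2]
width: -0.3
gripper_force: 0.0
```

Emit:
{"op": "servo_tool", "data": {"plan": [{"delta_rot": [0,0,0],"travel": [0,0,0.01],"hand": 0.0},{"delta_rot": [0,0,0],"travel": [0,0,0.01],"hand": 0.0}]}}

```text
time_s: 10.53
tcp_pos: [571.0, 186.4, -27.6]
tcp_rot: [[0.059, 0.998, -0.0], [0.998, -0.059, -0.0], [-0.0, -0.0, -1.0]]
wrist_force: [-0.6, -0.2, -0.1]
width: -0.0
gripper_force: 0.0
```

Emit:
{"op": "servo_tool", "data": {"plan": [{"delta_rot": [0,0,0],"travel": [0,0,0.01],"hand": 0.0},{"delta_rot": [0,0,0],"travel": [0,0,0.01],"hand": 0.0}]}}

```text
time_s: 10.7
tcp_pos: [571.0, 186.4, -29.6]
tcp_rot: [[0.059, 0.998, -0.0], [0.998, -0.059, -0.0], [-0.0, -0.0, -1.0]]
wrist_force: [-0.3, 0.2, 0.1]
width: -0.0
gripper_force: 0.0
```

Emit:
{"op": "servo_tool", "data": {"plan": [{"delta_rot": [0,0,0],"travel": [0,0,0.01],"hand": 0.0},{"delta_rot": [0,0,0],"travel": [0,0,0.01],"hand": 0.0}]}}

```text
time_s: 10.87
tcp_pos: [571.2, 186.5, -31.5]
tcp_rot: [[0.059, 0.998, 0.0], [0.998, -0.059, 0.0], [0.0, 0.0, -1.0]]
wrist_force: [-0.1, -0.3, -0.3]
width: 0.1
gripper_force: 0.0
```

Emit:
{"op": "servo_tool", "data": {"plan": [{"delta_rot": [0,0,0],"travel": [0,0,0.01],"hand": 0.0},{"delta_rot": [0,0,0],"travel": [0,0,0.01],"hand": 0.0}]}}

```text
time_s: 11.03
tcp_pos: [572.6, 186.7, -31.6]
tcp_rot: [[0.059, 0.998, 0.002], [0.998, -0.059, 0.0], [0.0, 0.002, -1.0]]
wrist_force: [-0.6, -0.3, 6.2]
width: 0.4
gripper_force: 2.9
```

Emit:
{"op": "servo_tool", "data": {"plan": [{"delta_rot": [0,0,0],"travel": [0,0,0.01],"hand": 0.0},{"delta_rot": [0,0,0],"travel": [0,0,0.01],"hand": 0.0}]}}

```text
time_s: 11.2
tcp_pos: [574.1, 187.0, -31.6]
tcp_rot: [[0.059, 0.998, 0.005], [0.998, -0.059, 0.001], [0.001, 0.005, -1.0]]
wrist_force: [-2.0, 0.0, 13.5]
width: -0.4
gripper_force: 6.3
```

Emit:
{"op": "servo_tool", "data": {"plan": [{"delta_rot": [0,0,0],"travel": [0,0,0.01],"hand": 0.0},{"delta_rot": [0,0,0],"travel": [0,0,0.01],"hand": 0.0}]}}

```text
time_s: 11.37
tcp_pos: [575.7, 187.2, -31.6]
tcp_rot: [[0.059, 0.998, 0.007], [0.998, -0.059, 0.001], [0.002, 0.007, -1.0]]
wrist_force: [-4.0, -0.1, 18.4]
width: 0.1
gripper_force: 9.6
```

Emit:
{"op": "servo_tool", "data": {"plan": [{"delta_rot": [0,0,0],"travel": [0.05,-0.003,0],"hand": 0},{"delta_rot": [0,0,0],"travel": [0.1,-0.006,0],"hand": 0},{"delta_rot": [0,0,0],"travel": [0.15,-0.009,0],"hand": 0},{"delta_rot": [0,0,0],"travel": [0.2,-0.012,0],"hand": 0},{"delta_rot": [0,0,0],"travel": [0.25,-0.015,0],"hand": 0},{"delta_rot": [0,0,0],"travel": [0.3,-0.018,0],"hand": 0},{"delta_rot": [0,0,0],"travel": [0.35,-0.02,0],"hand": 0},{"delta_rot": [0,0,0],"travel": [0.35,-0.02,0],"hand": 0}]}}

```text
time_s: 12.03
tcp_pos: [576.8, 259.2, -31.6]
tcp_rot: [[0.058, 0.998, 0.011], [0.998, -0.058, 0.003], [0.004, 0.011, -1.0]]
wrist_force: [-0.2, 2.3, 14.9]
width: 0.2
gripper_force: 7.3
```

```bash
cat > corners.py <<'E'
from fit import *
from scipy.optimize import least_squares
np.set_printoptions(precision=2,suppress=True)
def refine(p0,z=0,name="wrist",save_as=None):
    """match predicted model edges to image gradient: distance-transform fit on visible dark mask contour"""
    s=snapshot(name)
    if save_as: save(s,save_as)
    g=cv2.GaussianBlur(cv2.cvtColor(s["image"],cv2.COLOR_RGB2GRAY),(3,3),0)
    m=((g<115)*255).astype(np.uint8); e=cv2.Canny(m,50,150)
    D=cv2.distanceTransform(255-e,cv2.DIST_L2,5); R,t,K=cam(s)
    def pts(p):
        w=world(p,z); seg=[(10,11),(11,0),(0,1),(9,10),(1,2),(8,9),(2,3)]
        return np.vstack([w[a]+(w[b]-w[a])*np.linspace(0.03,.97,30)[:,None] for a,b in seg])
    def f(d):
        q=cv2.projectPoints(pts(np.array(p0)+d*[1,1,.01]),np.array(s["rvec"],float),t,K,None)[0][:,0]
        return cv2.remap(D,q[:,0].astype(np.float32)[:,None],q[:,1].astype(np.float32)[:,None],cv2.INTER_LINEAR,borderMode=cv2.BORDER_CONSTANT,borderValue=15).ravel()
    best=None
    for da in (-30,-20,-10,0,10,20,30):
        for dx in (-15,0,15):
          for dy in (-15,0,15):
            r=least_squares(f,[dx,dy,da],loss="soft_l1",f_scale=2,diff_step=1e-2,x_scale=1.)
            if best is None or r.cost<best.cost: best=r
    p=np.array(p0)+best.x*[1,1,.01]; return p,best.cost/210,np.array([p[0]-86.5*np.cos(p[2]),p[1]-86.5*np.sin(p[2])])
E
python3 - <<'E'
from corners import *
o=observe();print(o["tcp_pos"],o["wrist_force"])
print(refine([535,248,-1.9],save_as="w4.png"))
E
```

```text
[576.78 259.24 -31.6 ] [-0.17  2.27 14.86]
(array([543.41, 237.36,  -1.83]), np.float64(8.473490265437535), array([565.74, 320.93]))
```

View pics/w4.png

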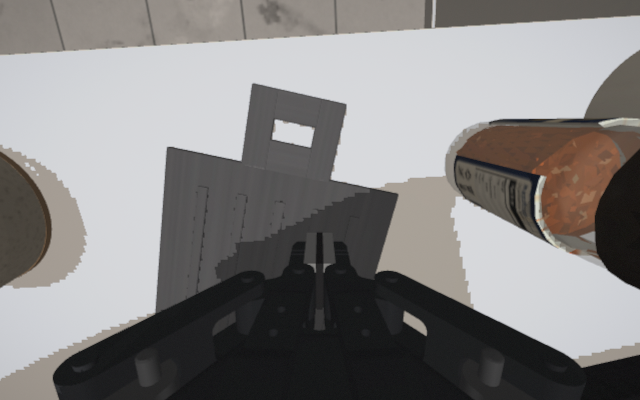

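```bash
cat >> corners.py <<'E'
def pose4(s,px,z=3):
    M=np.array([[-105.5,-23],[-105.5,23],[-67.5,-60],[-67.5,60]])
    P=np.array([ray(s,q,z)[:2] for q in px])
    f=lambda p:(M@np.array([[np.cos(p[2]),np.sin(p[2])],[-np.sin(p[2]),np.cos(p[2])]])+p[:2]-P).ravel()
    r=least_squares(f,[545,230,-1.7]); p=r.x; return p,r.cost,p[:2]-86.5*np.array([np.cos(p[2]),np.sin(p[2])])
E
python3 - <<'E'
from corners import *
s=snapshot("wrist"); print(pose4(s,[(252,84),(346,103),(167,148),(397,193)]))
s=snapshot("top");  print(landmark_of("spice_jar","top")[:1], [ray(s,np.array(q["position"])*[640,400],0) for q in landmark_of("spice_jar","top")[:1]])
E
```

```text
(array([543.37, 236.79,  -1.83]), np.float64(0.5326023003100777), array([565.53, 320.41]))
[{'position': [0.3469, 0.4665], 'confidence': 0.66}] [array([649.4 , 298.18,   0.  ])]
```

Emit:
{"op": "servo_tool", "data": {"plan": [{"delta_rot": [0,0,0],"travel": [0.05,-0.013,0],"hand": 0},{"delta_rot": [0,0,0],"travel": [0.1,-0.026,0],"hand": 0},{"delta_rot": [0,0,0],"travel": [0.15,-0.039,0],"hand": 0},{"delta_rot": [0,0,0],"travel": [0.2,-0.052,0],"hand": 0},{"delta_rot": [0,0,0],"travel": [0.25,-0.065,0],"hand": 0},{"delta_rot": [0,0,0],"travel": [0.306,-0.078,0],"hand": 0},{"delta_rot": [0,0,0],"travel": [0.306,-0.078,0],"hand": 0}]}}

```text
time_s: 12.87
tcp_pos: [564.2, 322.0, -31.6]
tcp_rot: [[0.058, 0.998, 0.01], [0.998, -0.058, 0.004], [0.005, 0.01, -1.0]]
wrist_force: [-0.8, 3.0, 14.7]
width: -0.3
gripper_force: 7.1
```

```bash
python3 - <<'E'
from corners import *
o=observe();print(o["tcp_pos"],o["wrist_force"])
print(refine([538,299,-1.57],save_as="w5.png"))
E
```

```text
[564.19 321.96 -31.57] [-0.81  3.   14.7 ]
(array([538.39, 289.21,  -1.56]), np.float64(10.612562041055588), array([537.3, 375.7]))
```

View pics/w5.png

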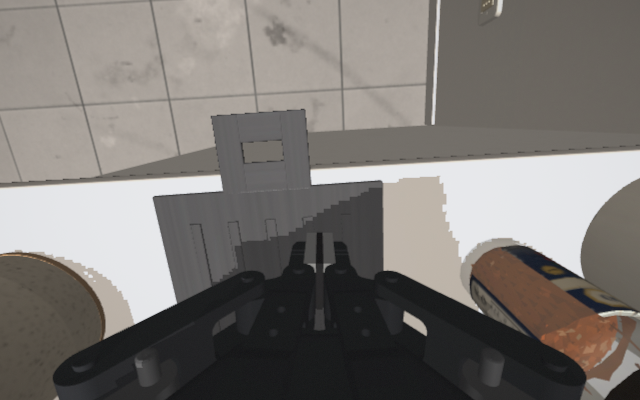

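Emit:
{"op": "servo_tool", "data": {"plan": [{"delta_rot": [0,0,0],"travel": [0.03,0.013,0],"hand": 0},{"delta_rot": [0,0,0],"travel": [0.062,0.026,0],"hand": 0},{"delta_rot": [0,0,0],"travel": [0.062,0.026,0],"hand": 0},{"delta_rot": [0,0,0],"travel": [0.062,0.026,0],"hand": 0}]}}

```text
time_s: 13.25
tcp_pos: [570.3, 333.1, -31.6]
tcp_rot: [[0.059, 0.998, 0.01], [0.998, -0.059, 0.004], [0.005, 0.01, -1.0]]
wrist_force: [-0.5, 0.9, 14.7]
width: 0.2
gripper_force: 7.1
```

Emit:
{"op": "servo_tool", "data": {"plan": [{"delta_rot": [0,0,0],"travel": [0,0,-0.2],"hand": 0},{"delta_rot": [0,0,0],"travel": [0,0,-0.4],"hand": 0.6},{"delta_rot": [0,0,0],"travel": [0,0,-0.7],"hand": 0.8},{"delta_rot": [0,0,0],"travel": [0,0,-0.7],"hand": 0.8},{"delta_rot": [0,0,0],"travel": [0,0,-0.7],"hand": 0.8}]}}

```text
time_s: 13.67
tcp_pos: [569.5, 332.4, 110.6]
tcp_rot: [[0.059, 0.998, 0.012], [0.998, -0.059, 0.005], [0.005, 0.012, -1.0]]
wrist_force: [1.0, 0.7, 1.1]
width: 48.0
gripper_force: 0.0
```

```bash
python3 - <<'E'
from corners import *
o=observe();print(o["tcp_pos"],o["tcp_rot"])
print(refine([540,300,-1.53],save_as="w6.png"))
print(fit_tray(snapshot("top"),[540,300,-1.53]))
for c in("wrist","top"):
    for th in ("tray_tab","crumb_tray"):
        s=snapshot(c)
        for q in landmark_of(th,c)[:1]: print(c,th,q["confidence"],ray(s,np.array(q["position"])*[640,400],1.5))
E
```

```text
[569.54 332.44 110.62] [[ 0.06  1.    0.01]
 [ 1.   -0.06  0.  ]
 [ 0.01  0.01 -1.  ]]
(array([543.73, 312.85,  -1.55]), np.float64(6.682357052394322), array([541.97, 399.33]))
(array([545.05, 309.66,  -1.57]), np.float64(18834.625), np.uint64(20570))
wrist tray_tab 0.66 [540.98 386.6    1.5 ]
wrist crumb_tray 0.6 [542.65 299.     1.5 ]
top tray_tab 0.74 [557.5  381.25   1.5 ]
top crumb_tray 0.85 [540.61 295.45   1.5 ]
```

View pics/w6.png

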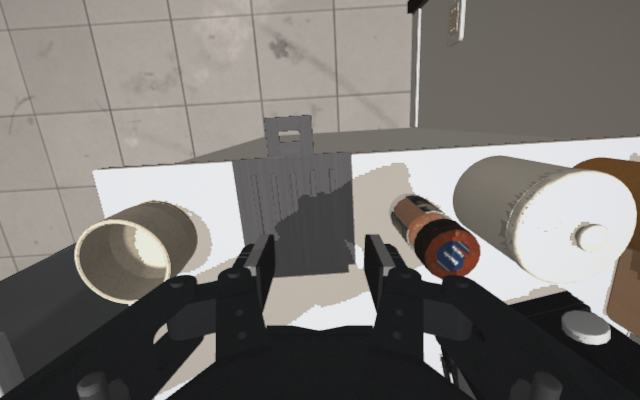

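```bash
python3 - <<'E'
from corners import *
s=snapshot("wrist"); np.savez("w6.npz",**s)
print(pose4(s,[(265,118),(311,114),(234,160),(352,152)]))
for q in [(246,277),(355,268),(265,118),(311,114),(234,160),(352,152)]: print(ray(s,q,3)[:2])
E
```

```text
(array([540.43, 296.98,  -1.56]), np.float64(8.402148523326098), array([539.27, 383.47]))
[477.45 235.85]
[597.12 239.82]
[516.95 401.71]
[560.26 402.72]
[482.37 364.29]
[597.47 365.17]
```

```bash
cat > go.py <<'E'
from h import *
from scipy.spatial.transform import Rotation as Ro
np.set_printoptions(precision=3,suppress=True)
def target(P,yaw,phi,back):
    """P pinch point world, yaw tray, phi tilt, back = distance pinch->TCP"""
    ty=np.array([-np.sin(yaw),np.cos(yaw),0]); tx=np.array([np.cos(yaw),np.sin(yaw),0])
    z=np.sin(phi)*tx+np.array([0,0,-np.cos(phi)]); x=np.cross(ty,z)
    return np.array(P)+back*z,np.c_[x,ty,z]
def delta(p,R):
    o=observe();R0=np.array(o["tcp_rot"]); return (R0.T@(p-o["tcp_pos"])/200), Ro.from_matrix(R0.T@R).as_rotvec()/.5
def step(w):  # travel numbers for world shift
    return np.array(observe()["tcp_rot"]).T@np.array(w)/200
E
python3 - <<'E'
from go import *
p,R=target([539,388,91.5],-1.56,.3,45.6); print(p,R,*delta(p,R))
E
```

```text
[539.145 374.525  47.937] [[-0.01   1.     0.003]
 [ 0.955  0.011 -0.296]
 [-0.296  0.    -0.955]] [ 0.212 -0.142  0.269] [-0.024 -0.599 -0.138]
```

Emit:
{"op": "servo_tool", "data": {"plan": [{"delta_rot": [-0.012,-0.3,-0.07],"travel": [0.106,-0.071,0.13],"hand": 0.8},{"delta_rot": [-0.024,-0.599,-0.138],"travel": [0.212,-0.142,0.269],"hand": 0.8},{"delta_rot": [-0.024,-0.599,-0.138],"travel": [0.212,-0.142,0.269],"hand": 0.8},{"delta_rot": [-0.024,-0.599,-0.138],"travel": [0.212,-0.142,0.269],"hand": 0.8},{"delta_rot": [-0.024,-0.599,-0.138],"travel": [0.212,-0.142,0.269],"hand": 0.8}]}}

```text
time_s: 14.63
tcp_pos: [539.1, 375.4, 48.1]
tcp_rot: [[-0.012, 1.0, 0.004], [0.955, 0.012, -0.295], [-0.295, 0.001, -0.956]]
wrist_force: [0.6, -0.9, -0.0]
width: 68.1
gripper_force: 0.0
```

```bash
python3 - <<'E'
from go import *
o=observe(); print(o["tcp_pos"],o["tcp_rot"],o["width"])
p,R=target([539,388,31.5],-1.56,.3,45.6); print(p,*delta(p,R))
p,R=target([539,388,1.5],-1.56,.3,45.6); print(p,*delta(p,R))
s=snapshot("wrist"); W=cloud(s); R=np.array(o["tcp_rot"]); T=(W-np.array(o["tcp_pos"]))@R
k=(T[...,2]>-80)&(abs(T[...,0])<14)&(abs(T[...,1])<60)&(W[...,2]>40); A=T[k]
for sg in(-1,1): B=A[A[:,1]*sg>0]; print("tip",B[:,2].max(),"y",np.percentile(B[:,1],[2,98]))
for q in landmark_of("tray_tab","wrist")[:1]: print(ray(s,np.array(q["position"])*[640,400],1.5))
E
```

```text
[539.117 375.415  48.091] [[-0.012  1.     0.004]
 [ 0.955  0.012 -0.295]
 [-0.295  0.001 -0.956]] 68.08645395918914
[539.145 374.525 -12.063] [ 0.084 -0.     0.289] [ 0.002 -0.001  0.003]
[539.145 374.525 -42.063] [ 0.129 -0.     0.432] [ 0.002 -0.001  0.003]
tip -42.32885336038545 y [-48.003 -34.805]
tip -42.17312000097485 y [32.924 46.103]
[542.812 386.322   1.5  ]
```

Emit:
{"op": "servo_tool", "data": {"plan": [{"delta_rot": [0,0,0],"travel": [0.04,0,0.14],"hand": 0.8},{"delta_rot": [0,0,0],"travel": [0.084,0,0.289],"hand": 0.8},{"delta_rot": [0,0,0],"travel": [0.1,0,0.34],"hand": 0.8},{"delta_rot": [0,0,0],"travel": [0.118,0,0.4],"hand": 0.8},{"delta_rot": [0,0,0],"travel": [0.129,0,0.432],"hand": 0.8},{"delta_rot": [0,0,0],"travel": [0.129,0,0.432],"hand": 0.8},{"delta_rot": [0,0,0],"travel": [0.129,0,0.432],"hand": 0.8}]}}

```text
time_s: 15.32
tcp_pos: [540.5, 374.0, -40.1]
tcp_rot: [[-0.009, 1.0, 0.006], [0.956, 0.01, -0.294], [-0.294, 0.003, -0.956]]
wrist_force: [-0.8, 0.8, -0.3]
width: 68.3
gripper_force: 0.0
```

Emit:
{"op": "servo_tool", "data": {"plan": [{"delta_rot": [0,0,0],"travel": [0,0,0],"hand": 0.6},{"delta_rot": [0,0,0],"travel": [0,0,0],"hand": 0.5},{"delta_rot": [0,0,0],"travel": [0,0,0],"hand": 0.3},{"delta_rot": [0,0,0],"travel": [0,0,0],"hand": 0.2},{"delta_rot": [0,0,0],"travel": [0,0,0],"hand": 0.2},{"delta_rot": [0,0,0],"travel": [0,0,0],"hand": 0.2}], "force": 70}}

```text
time_s: 15.82
tcp_pos: [540.9, 374.6, -39.2]
tcp_rot: [[-0.009, 1.0, 0.007], [0.956, 0.011, -0.294], [-0.294, 0.004, -0.956]]
wrist_force: [-0.3, 0.1, 5.9]
width: 43.3
gripper_force: 70.2
```

```bash
python3 - <<'E'
from go import *
print(step([0,0,60]))
s=snapshot("wrist"); save(s,"w7.png")
E
```

```text
[-0.088  0.001 -0.287]
```

View pics/w7.png

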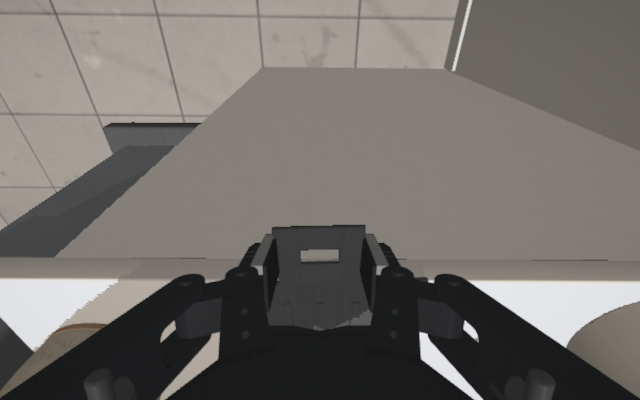

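The image shows the tab sitting between the two pads, with 70 N of grip. Now I'll lift.

Emit:
{"op": "servo_tool", "data": {"plan": [{"delta_rot": [0,0,0],"travel": [0,0,0],"hand": 0.2},{"delta_rot": [0,0,0],"travel": [-0.015,0,-0.048],"hand": 0.2},{"delta_rot": [0,0,0],"travel": [-0.03,0,-0.096],"hand": 0.2},{"delta_rot": [0,0,0],"travel": [-0.044,0,-0.144],"hand": 0.2},{"delta_rot": [0,0,0],"travel": [-0.059,0,-0.192],"hand": 0.2},{"delta_rot": [0,0,0],"travel": [-0.074,0,-0.24],"hand": 0.2},{"delta_rot": [0,0,0],"travel": [-0.088,0,-0.287],"hand": 0.2},{"delta_rot": [0,0,0],"travel": [-0.088,0,-0.287],"hand": 0.2},{"delta_rot": [0,0,0],"travel": [-0.088,0,-0.287],"hand": 0.2}], "force": 100}}

```text
time_s: 16.62
tcp_pos: [540.2, 374.4, 20.0]
tcp_rot: [[-0.009, 1.0, 0.006], [0.956, 0.011, -0.294], [-0.294, 0.003, -0.956]]
wrist_force: [-0.9, -0.1, -0.9]
width: 41.7
gripper_force: 101.0
```

```bash
cat > trayfit.py <<'E'
from go import *
def tray_plane(c="scene"):
    """tray points in TOOL frame from a camera cloud: plane fit near gripper"""
    o=observe();R=np.array(o["tcp_rot"]);p=np.array(o["tcp_pos"]); s=snapshot(c); W=cloud(s); T=(W-p)@R
    return s,W,T,o,R
E
python3 - <<'E'
from trayfit import *
s,W,T,o,R=tray_plane("scene"); save(s,"s8.png"); np.savez("s8.npz",**s); print(o["tcp_pos"])
g=cv2.cvtColor(s["image"],cv2.COLOR_RGB2GRAY)
k=(W[...,0]>470)&(W[...,0]<610)&(W[...,1]>215)&(W[...,1]<360)&(W[...,2]>15)&(W[...,2]<110)&(g<110)
P=W[k]; print(len(P),P.min(0),P.max(0)); A=np.c_[P[:,:2]-[540,290],np.ones(len(P))]
c=np.linalg.lstsq(A,P[:,2],rcond=None)[0]; r=P[:,2]-A@c; i=abs(r)<8; c=np.linalg.lstsq(A[i],P[i,2],rcond=None)[0]; print(c,i.sum())
i=s["image"][140:340,180:420]; cv2.imwrite("pics/s8c.png",cv2.resize(i[:,:,::-1],None,fx=3,fy=3,interpolation=cv2.INTER_CUBIC))
E
```

```text
[540.153 374.378  20.025]
339 [480.977 302.143  56.196] [542.103 359.402  64.347]
[ 0.     0.009 59.596] 339
```

View pics/s8c.png

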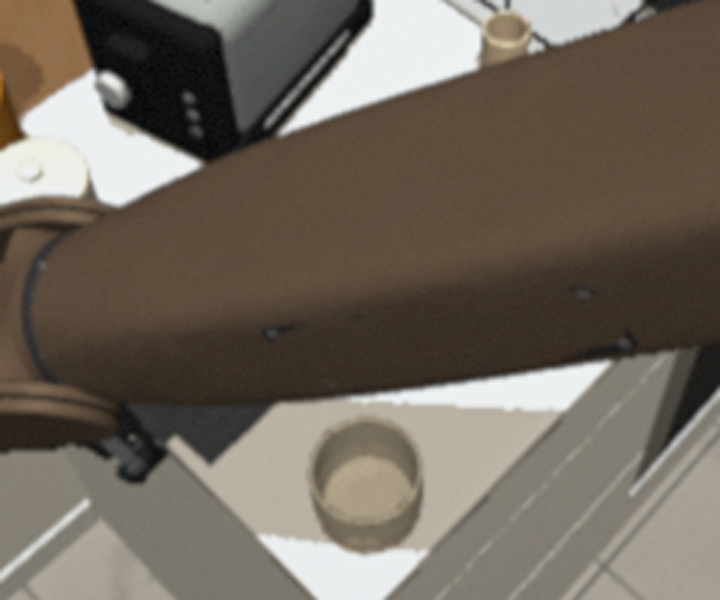

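```bash
python3 - <<'E'
from h import *
from scipy.optimize import least_squares
np.set_printoptions(precision=3,suppress=True,linewidth=220)
res=[]
for c in("scene","top"):
    W=cloud(dict(np.load(c+"0.npz"))).reshape(-1,3); W=W[np.isfinite(W[:,0])]
    a,u0,v0=.22,713.,10.
    for it in range(6):
        u=W[:,0]*np.cos(a)+W[:,1]*np.sin(a); v=-W[:,0]*np.sin(a)+W[:,1]*np.cos(a)
        F=W[(abs(u-u0)<5)&(v<v0-15)&(v>v0-225)&(W[:,2]>40)&(W[:,2]<150)]
        E=W[(abs(v-v0)<5)&(u>u0+15)&(u<u0+140)&(W[:,2]>30)&(W[:,2]<150)]
        f=lambda p:np.r_[F[:,0]*np.cos(p[0])+F[:,1]*np.sin(p[0])-p[1],-E[:,0]*np.sin(p[0])+E[:,1]*np.cos(p[0])-p[2]]
        r=least_squares(f,[a,u0,v0],loss="soft_l1"); a,u0,v0=r.x
    m=np.array([u0*np.cos(a)-(v0-120)*np.sin(a),u0*np.sin(a)+(v0-120)*np.cos(a)])
    print(c,len(F),len(E),r.x,m)
    # rectified strip on front face
a,u0=.215,713.5
for c in("scene","top"):
    s=dict(np.load(c+"0.npz"));R,t,K=cam(s);g=cv2.cvtColor(s["image"],cv2.COLOR_RGB2GRAY)
    vs=np.arange(-235,25,5);
    for z in (4,8,12,16,20,24,28,32,38):
        P=np.c_[u0*np.cos(a)-vs*np.sin(a),u0*np.sin(a)+vs*np.cos(a),np.full(len(vs),float(z))]
        q=cv2.projectPoints(P,np.array(s["rvec"],float),t,K,None)[0][:,0].astype(np.float32)
        print(c,z,cv2.remap(g,q[:,:1],q[:,1:],cv2.INTER_LINEAR).ravel())
E
```

```text
scene 1285 789 [  0.221 713.196  11.183] [719.702  50.191]
top 563 4 [  0.216 714.545  21.341] [719.07   56.975]
scene 4 [219 218 217 217 206 203 205 201 203 201 196 203 195 178 166 171 170 159 169 156 157 161 166 157 169 155 151 156 160 166 170 152 146 150 154 162 163 143 146 181 192 198 204 195 189 200 187 190 192 203 217 219]
scene 8 [218 219 215 209 197 177 183 177 176 176 171 175 176 149 124 126 129 120 121 118 111 114 122 117 120 116 109 106 113 116 122 115 103 105 106 110 116 105 100 138 165 160 177 167 155 167 154 151 156 165 200 218]
scene 12 [218 218 213 197 179 146 145 141 137 139 138 135 145 120  85  79  85  81  75  75  68  66  71  69  72  76  67  63  65  70  70  72  63  62  62  61  68  64  57  81 123 115 129 123 115 118 113 104 110 113 164 213]
scene 16 [218 218 213 189 148 113  95  98  94  92  93  91  95  90  58  43  47  45  43  40  37  32  38  38  39  41  38  35  32  33  36  38  36  31  29  32  33  33  29  31  68  69  72  74  68  71  71  59  62  64 113 198]
scene 20 [218 219 213 183 125  76  54  52  53  51  48  50  54  55  45  30  32  31  27  28  28  23  27  29  28  29
[... 2232 characters left out ...]
  69  76  67  67  80  64  64  72  63 110 169 172]
top 28 [171 172 165 107  89  70  72  90  74  78  74  69  83  93  67  61  66  58  67  60  56  67  63  62  69  60  66  68  62  70  67  64  72  54  72  64  62  77  76  59  53  55  46  51  52  46  51  46  47 103 168 172]
top 32 [171 172 167 105  59  52  55  63  56  55  52  52  58  84  82  63  76  65  72  71  58  77  77  64  80  74  72  81  68  83  81  68  82  66  81  75  69  89  89  54  36  42  25  37  39  27  36  32  34  96 167 172]
top 38 [171 172 168 105  41  28  33  39  27  33  32  26  41  71 104  71  91  82  75  90  71  81  98  74  91  95  74 103  82  85 101  73  89  82  82  91  79  88 112  57  22  24  23  18  25  19  16  21  23  90 166 172]
```

Emit:
{"op": "servo_tool", "data": {"plan": [{"delta_rot": [0,0,0],"travel": [-0.03,0,-0.1],"hand": 0.2},{"delta_rot": [0,0,0],"travel": [-0.06,0,-0.2],"hand": 0.2},{"delta_rot": [0,0,0],"travel": [-0.09,0,-0.3],"hand": 0.2},{"delta_rot": [0,0,0],"travel": [-0.12,0,-0.4],"hand": 0.2},{"delta_rot": [0,0,0],"travel": [-0.15,0,-0.5],"hand": 0.2},{"delta_rot": [0,0,0],"travel": [-0.18,0,-0.6],"hand": 0.2},{"delta_rot": [0,0,0],"travel": [-0.21,0,-0.68],"hand": 0.2},{"delta_rot": [0,0,0],"travel": [-0.235,0,-0.765],"hand": 0.2},{"delta_rot": [0,0,0],"travel": [-0.235,0,-0.765],"hand": 0.2}]}}

```text
time_s: 17.42
tcp_pos: [540.9, 375.1, 182.7]
tcp_rot: [[-0.008, 1.0, 0.01], [0.956, 0.011, -0.292], [-0.292, 0.007, -0.956]]
wrist_force: [0.8, 0.3, 0.1]
width: 41.9
gripper_force: 101.3
```

Emit:
{"op": "servo_tool", "data": {"plan": [{"delta_rot": [0,0,0],"travel": [-0.06,0,0.018],"hand": 0.2},{"delta_rot": [0,0,0],"travel": [-0.16,0.01,0.05],"hand": 0.2},{"delta_rot": [0,0,0],"travel": [-0.28,0.02,0.086],"hand": 0.2},{"delta_rot": [0,0,0],"travel": [-0.4,0.03,0.123],"hand": 0.2},{"delta_rot": [0,0,0],"travel": [-0.52,0.04,0.16],"hand": 0.2},{"delta_rot": [0,0,0],"travel": [-0.64,0.05,0.197],"hand": 0.2},{"delta_rot": [0,0,0],"travel": [-0.76,0.07,0.234],"hand": 0.2},{"delta_rot": [0,0,0],"travel": [-0.861,0.08,0.265],"hand": 0.2}]}}

```text
time_s: 18.08
tcp_pos: [555.7, 191.3, 176.1]
tcp_rot: [[-0.01, 1.0, -0.0], [0.955, 0.01, -0.297], [-0.297, -0.003, -0.955]]
wrist_force: [1.6, 0.7, -1.9]
width: 41.4
gripper_force: 101.3
```

Emit:
{"op": "servo_tool", "data": {"plan": [{"delta_rot": [0,0,0],"travel": [-0.1,0,0.03],"hand": 0.2},{"delta_rot": [0,0,0],"travel": [-0.22,0,0.068],"hand": 0.2},{"delta_rot": [0,0,0],"travel": [-0.34,0,0.105],"hand": 0.2},{"delta_rot": [0,0,0],"travel": [-0.46,0,0.142],"hand": 0.2},{"delta_rot": [0,0,0],"travel": [-0.58,0,0.178],"hand": 0.2},{"delta_rot": [0,0,0],"travel": [-0.7,-0.01,0.215],"hand": 0.2},{"delta_rot": [0,0,0],"travel": [-0.8,-0.01,0.246],"hand": 0.2},{"delta_rot": [0,0,0],"travel": [-0.86,-0.01,0.265],"hand": 0.2},{"delta_rot": [0,0,0],"travel": [-0.86,-0.01,0.265],"hand": 0.2}]}}

```text
time_s: 18.83
tcp_pos: [555.6, 11.8, 177.1]
tcp_rot: [[-0.008, 1.0, 0.0], [0.955, 0.007, -0.296], [-0.296, -0.002, -0.955]]
wrist_force: [1.2, -0.2, -0.8]
width: 41.9
gripper_force: 101.2
```

Emit:
{"op": "servo_tool", "data": {"plan": [{"delta_rot": [-0.04,0,-0.13],"travel": [0,0,0],"hand": 0.2},{"delta_rot": [-0.09,0,-0.29],"travel": [0,0,0],"hand": 0.2},{"delta_rot": [-0.14,0,-0.45],"travel": [0,0,0],"hand": 0.2},{"delta_rot": [-0.19,0,-0.61],"travel": [0,0,0],"hand": 0.2},{"delta_rot": [-0.23,0,-0.75],"travel": [0,0,0],"hand": 0.2},{"delta_rot": [-0.262,0.003,-0.851],"travel": [0,0,0],"hand": 0.2}]}}

```text
time_s: 19.33
tcp_pos: [556.2, 15.4, 177.8]
tcp_rot: [[-0.425, 0.896, 0.13], [0.857, 0.444, -0.263], [-0.293, -0.001, -0.956]]
wrist_force: [-0.8, -0.2, -0.7]
width: 42.0
gripper_force: 101.3
```

Emit:
{"op": "servo_tool", "data": {"plan": [{"delta_rot": [-0.04,0,-0.13],"travel": [0,0,0],"hand": 0.2},{"delta_rot": [-0.09,0,-0.29],"travel": [0,0,0],"hand": 0.2},{"delta_rot": [-0.14,0,-0.45],"travel": [0,0,0],"hand": 0.2},{"delta_rot": [-0.19,0,-0.61],"travel": [0,0,0],"hand": 0.2},{"delta_rot": [-0.23,0,-0.75],"travel": [0,0,0],"hand": 0.2},{"delta_rot": [-0.262,0.003,-0.851],"travel": [0,0,0],"hand": 0.2}]}}

```text
time_s: 19.83
tcp_pos: [556.1, 15.3, 177.8]
tcp_rot: [[-0.753, 0.617, 0.229], [0.591, 0.787, -0.18], [-0.291, 0.0, -0.957]]
wrist_force: [-0.8, 0.6, -0.4]
width: 41.5
gripper_force: 101.3
```

Emit:
{"op": "servo_tool", "data": {"plan": [{"delta_rot": [-0.04,0,-0.13],"travel": [0,0,0],"hand": 0.2},{"delta_rot": [-0.09,0,-0.29],"travel": [0,0,0],"hand": 0.2},{"delta_rot": [-0.14,0,-0.45],"travel": [0,0,0],"hand": 0.2},{"delta_rot": [-0.19,0,-0.61],"travel": [0,0,0],"hand": 0.2},{"delta_rot": [-0.23,0,-0.75],"travel": [0,0,0],"hand": 0.2},{"delta_rot": [-0.262,0.003,-0.851],"travel": [0,0,0],"hand": 0.2}]}}

```text
time_s: 20.33
tcp_pos: [556.0, 15.2, 177.8]
tcp_rot: [[-0.934, 0.218, 0.283], [0.21, 0.976, -0.062], [-0.29, 0.002, -0.957]]
wrist_force: [-0.9, -1.1, -0.4]
width: 41.8
gripper_force: 101.3
```

```bash
python3 - <<'E'
from go import *
o=observe(); print(o["tcp_pos"],o["qpos"],o["width"],o["gripper_force"],o["time_s"])
m=np.array([719.5,49.6]);t=np.array([np.cos(.219),np.sin(.219)])
_,R=target([0,0,0],.219,.3,0); print(m-165*t,*delta(np.r_[m-165*t,180],R))
E
```

```text
[556.037  15.221 177.752] [-0.145 -0.133  2.081 -0.026  0.9   -1.482] 41.81214572772583 101.25571433454752 20.3333
[558.441  13.753] [-0.016 -0.005 -0.007] [-0.254 -0.011 -0.841]
```

Emit:
{"op": "servo_tool", "data": {"plan": [{"delta_rot": [-0.04,0,-0.13],"travel": [0,0,0],"hand": 0.2},{"delta_rot": [-0.09,0,-0.29],"travel": [0,0,0],"hand": 0.2},{"delta_rot": [-0.14,0,-0.45],"travel": [0,0,0],"hand": 0.2},{"delta_rot": [-0.19,0,-0.61],"travel": [-0.01,0,0],"hand": 0.2},{"delta_rot": [-0.23,-0.005,-0.75],"travel": [-0.016,-0.005,-0.007],"hand": 0.2},{"delta_rot": [-0.254,-0.011,-0.841],"travel": [-0.016,-0.005,-0.007],"hand": 0.2},{"delta_rot": [-0.254,-0.011,-0.841],"travel": [-0.016,-0.005,-0.007],"hand": 0.2}]}}

```text
time_s: 20.92
tcp_pos: [558.8, 13.1, 180.3]
tcp_rot: [[-0.933, -0.214, 0.289], [-0.205, 0.977, 0.063], [-0.296, -0.0, -0.955]]
wrist_force: [-0.1, 1.1, -1.3]
width: 41.6
gripper_force: 101.3
```

```bash
python3 - <<'E'
from go import *
m=np.array([719.5,49.6]);t=np.array([np.cos(.219),np.sin(.219)])
_,R=target([0,0,0],.219,.3,0)
for z in (100,20): print(*delta(np.r_[m-165*t,z],R))
s=snapshot("top"); W=cloud(s); save(s,"t9.png"); np.savez("t9.npz",**s)
o=observe();p=np.array(o["tcp_pos"]);n=np.array([-t[1],t[0]])
a=(W[...,:2]-p[:2])@t; b=(W[...,:2]-p[:2])@n
k=(a>20)&(a<190)&(abs(b)<100)&(W[...,2]>195)&(W[...,2]<240); P=W[k]; print(len(P), np.percentile(a[k],[1,99]),np.percentile(b[k],[1,50,99]))
A=np.c_[a[k],b[k],np.ones(k.sum())]; print(np.linalg.lstsq(A,P[:,2]-p[2],rcond=None)[0])
Q=np.c_[a[k],b[k]].astype(np.float32); f=Q[(Q[:,0]>80)]; print(cv2.minAreaRect(f))
w=snapshot("scene"); W=cloud(w); a=(W[...,:2]-p[:2])@t; b=(W[...,:2]-p[:2])@n
k=(a>20)&(a<190)&(abs(b)<100)&(W[...,2]>195)&(W[...,2]<240); print(k.sum(), np.percentile(a[k],[1,99]),np.percentile(b[k],[1,50,99]))
A=np.c_[a[k],b[k],np.ones(k.sum())]; print(np.linalg.lstsq(A,W[k][:,2]-p[2],rcond=None)[0])
E
```

```text
[0.12  0.003 0.383] [-0.002  0.001 -0.006]
[0.238 0.003 0.765] [-0.002  0.001 -0.006]
2013 [ 21.235 141.11 ] [-56.026   2.466  61.303]
[-0.015 -0.004 42.765]
((111.14659118652344, 3.232616424560547), (62.89069747924805, 120.2508316040039), 0.7962952256202698)
1816 [ 21.253 140.152] [-55.702   6.554  62.974]
[-0.015 -0.004 40.918]
```

Emit:
{"op": "servo_tool", "data": {"plan": [{"delta_rot": [0,0,0],"travel": [0.05,0,0.15],"hand": 0.2},{"delta_rot": [0,0,0],"travel": [0.1,0,0.3],"hand": 0.2},{"delta_rot": [0,0,0],"travel": [0.14,0,0.45],"hand": 0.2},{"delta_rot": [0,0,0],"travel": [0.19,0.003,0.6],"hand": 0.2},{"delta_rot": [0,0,0],"travel": [0.238,0.003,0.765],"hand": 0.2},{"delta_rot": [0,0,0],"travel": [0.238,0.003,0.765],"hand": 0.2},{"delta_rot": [0,0,0],"travel": [0.238,0.003,0.765],"hand": 0.2}]}}

```text
time_s: 21.6
tcp_pos: [557.3, 14.2, 18.7]
tcp_rot: [[-0.934, -0.213, 0.286], [-0.203, 0.977, 0.064], [-0.293, 0.002, -0.956]]
wrist_force: [0.0, -1.3, 0.1]
width: 41.5
gripper_force: 101.6
```

```bash
python3 - <<'E'
from go import *
m=np.array([719.5,49.6]);t=np.array([np.cos(.219),np.sin(.219)]);n=np.array([-t[1],t[0]])
_,R=target([0,0,0],.219,.3,0)
o=observe();p=np.array(o["tcp_pos"]);print(p)
for c in("top","scene"):
    s=snapshot(c); W=cloud(s); np.savez(c+"10.npz",**s); save(s,c+"10.png")
    a=(W[...,:2]-p[:2])@t; b=(W[...,:2]-p[:2])@n
    k=(a>20)&(a<155)&(abs(b)<100)&(W[...,2]>40)&(W[...,2]<90); print(c,k.sum(), np.percentile(a[k],[1,99]),np.percentile(b[k],[1,50,99]))
    A=np.c_[a[k],b[k],np.ones(k.sum())]; print(np.linalg.lstsq(A,W[k][:,2]-p[2],rcond=None)[0])
    f=np.c_[a[k],b[k]].astype(np.float32); f=f[f[:,0]>80]; print(cv2.minAreaRect(f))
for d in (165,): print(*delta(np.r_[m-d*t-2*n,-17],R))
E
```

```text
[557.349  14.163  18.71 ]
top 1533 [ 21.231 141.309] [-56.162   2.35   61.186]
[-0.014 -0.    42.578]
((111.9067611694336, 3.412303924560547), (63.40151596069336, 119.70325469970703), 0.1324409395456314)
scene 1584 [ 21.272 142.408] [-56.817   5.183  61.245]
[-0.013 -0.005 43.67 ]
((112.52493286132812, 1.6292457580566406), (64.90040588378906, 124.39512634277344), 0.08534833043813705)
[ 0.073 -0.003  0.188] [-0.007  0.012 -0.007]
```

Emit:
{"op": "servo_tool", "data": {"plan": [{"delta_rot": [0,0,0],"travel": [0.035,-0.003,0.09],"hand": 0.2},{"delta_rot": [-0.007,0.012,-0.007],"travel": [0.073,-0.005,0.188],"hand": 0.2},{"delta_rot": [-0.007,0.012,-0.007],"travel": [0.073,-0.005,0.188],"hand": 0.2},{"delta_rot": [-0.007,0.012,-0.007],"travel": [0.073,-0.005,0.188],"hand": 0.2}]}}

```text
time_s: 22.03
tcp_pos: [558.3, 11.4, -17.3]
tcp_rot: [[-0.933, -0.217, 0.287], [-0.207, 0.976, 0.064], [-0.294, 0.0, -0.956]]
wrist_force: [-0.7, -0.3, -0.6]
width: 41.7
gripper_force: 101.6
```

```bash
python3 - <<'E'
from go import *
m=np.array([719.5,49.6]);t=np.array([np.cos(.219),np.sin(.219)]);n=np.array([-t[1],t[0]])
_,R=target([0,0,0],.219,.3,0)
o=observe();p=np.array(o["tcp_pos"]);print(p,(p[:2]-m)@t,(p[:2]-m)@n)
for d in (120,60): print(*delta(np.r_[m-d*t-2.3*n,-17],R))
E
```

```text
[558.281  11.394 -17.291] -165.66830956638086 -2.2683154806602404
[-0.219 -0.     0.066] [ 0.001 -0.002 -0.   ]
[-0.505 -0.     0.154] [ 0.001 -0.002 -0.   ]
```

Insert the first 23 mm or so slowly, then check.

Emit:
{"op": "servo_tool", "data": {"plan": [{"delta_rot": [0,0,0],"travel": [-0.05,0,0.015],"hand": 0.2},{"delta_rot": [0,0,0],"travel": [-0.09,0,0.027],"hand": 0.2},{"delta_rot": [0,0,0],"travel": [-0.12,0,0.036],"hand": 0.2},{"delta_rot": [0,0,0],"travel": [-0.15,0,0.045],"hand": 0.2},{"delta_rot": [0,0,0],"travel": [-0.185,0,0.056],"hand": 0.2},{"delta_rot": [0,0,0],"travel": [-0.219,0,0.066],"hand": 0.2},{"delta_rot": [0,0,0],"travel": [-0.219,0,0.066],"hand": 0.2}]}}

```text
time_s: 22.62
tcp_pos: [603.7, 21.6, -18.2]
tcp_rot: [[-0.933, -0.218, 0.287], [-0.208, 0.976, 0.065], [-0.294, 0.001, -0.956]]
wrist_force: [0.4, -0.3, -0.1]
width: 42.0
gripper_force: 101.5
```

```bash
python3 - <<'E'
from go import *
m=np.array([719.5,49.6]);t=np.array([np.cos(.219),np.sin(.219)]);n=np.array([-t[1],t[0]])
_,R=target([0,0,0],.219,.3,0)
o=observe();p=np.array(o["tcp_pos"]);print(p,(p[:2]-m)@t,(p[:2]-m)@n,o["wrist_force"],o["torque"])
for c in("top","scene"):
    s=snapshot(c); W=cloud(s); np.savez(c+"11.npz",**s)
    a=(W[...,:2]-m)@t; b=(W[...,:2]-m)@n
    k=(a>-100)&(a<-4)&(abs(b)<100)&(W[...,2]>12)&(W[...,2]<45); print(c,k.sum(), np.percentile(a[k],[1,99]),np.percentile(b[k],[1,50,99]))
    A=np.c_[a[k],b[k],np.ones(k.sum())]; print(np.linalg.lstsq(A,W[k][:,2],rcond=None)[0])
for d in (80,35): print(*delta(np.r_[m-d*t-2.3*n,-17],R))
E
```

```text
[603.734  21.579 -18.187] -119.08865986089711 -2.201295264079423 [ 0.37  -0.283 -0.077] [-0.03   0.271  0.007]
top 1134 [-99.023  -5.114] [-57.999   0.74   59.438]
[-0.012 -0.001 22.998]
scene 1156 [-98.823  -5.084] [-57.414   4.151  60.732]
[-0.018 -0.006 19.948]
[-0.198 -0.003  0.05 ] [ 0.003 -0.007  0.   ]
[-0.413 -0.003  0.116] [ 0.003 -0.007  0.   ]
```

Emit:
{"op": "servo_tool", "data": {"plan": [{"delta_rot": [0,0,0],"travel": [-0.05,0,0.012],"hand": 0.2},{"delta_rot": [0,0,0],"travel": [-0.1,0,0.025],"hand": 0.2},{"delta_rot": [0,0,0],"travel": [-0.15,0,0.038],"hand": 0.2},{"delta_rot": [0,0,0],"travel": [-0.198,0,0.05],"hand": 0.2},{"delta_rot": [0,0,0],"travel": [-0.198,0,0.05],"hand": 0.2}]}}

```text
time_s: 23.13
tcp_pos: [644.7, 30.4, -15.6]
tcp_rot: [[-0.932, -0.218, 0.289], [-0.208, 0.976, 0.064], [-0.296, -0.0, -0.955]]
wrist_force: [0.8, -0.5, -1.1]
width: 41.6
gripper_force: 101.6
```

Emit:
{"op": "servo_tool", "data": {"plan": [{"delta_rot": [0,0,0],"travel": [-0.05,0,0.015],"hand": 0.2},{"delta_rot": [0,0,0],"travel": [-0.1,0,0.03],"hand": 0.2},{"delta_rot": [0,0,0],"travel": [-0.15,0,0.046],"hand": 0.2},{"delta_rot": [0,0,0],"travel": [-0.2,0,0.061],"hand": 0.2},{"delta_rot": [0,0,0],"travel": [-0.2,0,0.061],"hand": 0.2}]}}

```text
time_s: 23.55
tcp_pos: [684.5, 39.6, -16.1]
tcp_rot: [[-0.933, -0.218, 0.287], [-0.208, 0.976, 0.065], [-0.295, 0.001, -0.956]]
wrist_force: [0.8, 0.6, 0.1]
width: 41.6
gripper_force: 101.5
```

```bash
python3 - <<'E'
from go import *
m=np.array([719.5,49.6]);t=np.array([np.cos(.219),np.sin(.219)]);n=np.array([-t[1],t[0]])
_,R=target([0,0,0],.219,.3,0)
o=observe();p=np.array(o["tcp_pos"]);print(p,(p[:2]-m)@t,(p[:2]-m)@n,o["wrist_force"],o["torque"])
for d in (20,): print(*delta(np.r_[m-d*t-2.3*n,-19],R))
print(step([0,0,-3]))
E
```

```text
[684.453  39.59  -16.107] -36.384317723416 -2.157276931341023 [0.834 0.61  0.132] [-0.057  0.223  0.011]
[-0.074 -0.001  0.038] [ 0.001 -0.002  0.001]
[ 0.004 -0.     0.014]
```

Emit:
{"op": "servo_tool", "data": {"plan": [{"delta_rot": [0,0,0],"travel": [-0.037,0,0.019],"hand": 0.2},{"delta_rot": [0,0,0],"travel": [-0.074,0,0.038],"hand": 0.2},{"delta_rot": [0,0,0],"travel": [-0.074,0,0.038],"hand": 0.2}]}}

```text
time_s: 23.8
tcp_pos: [699.5, 43.1, -19.7]
tcp_rot: [[-0.933, -0.217, 0.286], [-0.208, 0.976, 0.065], [-0.293, 0.001, -0.956]]
wrist_force: [0.0, 0.2, -1.2]
width: 41.8
gripper_force: 101.5
```

Emit:
{"op": "servo_tool", "data": {"plan": [{"delta_rot": [0,0,0],"travel": [0.003,0,0.01],"hand": 0.2},{"delta_rot": [0,0,0],"travel": [0.003,0,0.01],"hand": 0.2}]}}

```text
time_s: 23.97
tcp_pos: [697.9, 43.1, -22.5]
tcp_rot: [[-0.934, -0.217, 0.284], [-0.208, 0.976, 0.065], [-0.291, 0.002, -0.957]]
wrist_force: [-0.7, 0.6, -1.4]
width: 41.8
gripper_force: 101.5
```

Emit:
{"op": "servo_tool", "data": {"plan": [{"delta_rot": [0,0,0],"travel": [0.003,0,0.01],"hand": 0.2},{"delta_rot": [0,0,0],"travel": [0.003,0,0.01],"hand": 0.2}]}}

```text
time_s: 24.13
tcp_pos: [698.1, 43.0, -24.2]
tcp_rot: [[-0.934, -0.217, 0.285], [-0.207, 0.976, 0.065], [-0.292, 0.002, -0.956]]
wrist_force: [-0.3, 1.0, -0.4]
width: 41.4
gripper_force: 101.6
```

Emit:
{"op": "servo_tool", "data": {"plan": [{"delta_rot": [0,0,0],"travel": [0.002,0,0.005],"hand": 0.2},{"delta_rot": [0,0,0],"travel": [0.002,0,0.005],"hand": 0.65},{"delta_rot": [0,0,0],"travel": [0.002,0,0.005],"hand": 0.75},{"delta_rot": [0,0,0],"travel": [0.002,0,0.005],"hand": 0.75},{"delta_rot": [0,0,0],"travel": [0.002,0,0.005],"hand": 0.75}]}}

```text
time_s: 24.55
tcp_pos: [698.6, 42.9, -24.7]
tcp_rot: [[-0.933, -0.217, 0.286], [-0.208, 0.976, 0.065], [-0.293, 0.001, -0.956]]
wrist_force: [-0.3, -0.7, -0.0]
width: 63.9
gripper_force: 0.0
```

```bash
python3 - <<'E'
from go import *
m=np.array([719.5,49.6]);t=np.array([np.cos(.219),np.sin(.219)]);n=np.array([-t[1],t[0]])
_,R=target([0,0,0],.219,.3,0)
o=observe();print(o["tcp_pos"],o["wrist_force"],o["width"])
d=95; print(*delta(np.r_[m-d*t-2.3*n,-10],R))
E
```

```text
[698.603  42.935 -24.675] [-0.298 -0.734 -0.029] 63.92644387465672
[ 0.328 -0.002 -0.177] [ 0.002 -0.005 -0.   ]
```

Emit:
{"op": "servo_tool", "data": {"plan": [{"delta_rot": [0,0,0],"travel": [0.08,0,-0.035],"hand": 0.75},{"delta_rot": [0,0,0],"travel": [0.16,0,-0.08],"hand": 0.75},{"delta_rot": [0,0,0],"travel": [0.25,0,-0.13],"hand": 0.75},{"delta_rot": [0,0,0],"travel": [0.328,0,-0.177],"hand": 0.75},{"delta_rot": [0,0,0],"travel": [0.328,0,-0.177],"hand": 0},{"delta_rot": [0,0,0],"travel": [0.328,0,-0.177],"hand": 0},{"delta_rot": [0,0,0],"travel": [0.328,0,-0.177],"hand": 0},{"delta_rot": [0,0,0],"travel": [0.328,0,-0.177],"hand": 0}]}}

```text
time_s: 25.22
tcp_pos: [628.2, 27.1, -9.9]
tcp_rot: [[-0.933, -0.218, 0.287], [-0.208, 0.976, 0.065], [-0.294, 0.001, -0.956]]
wrist_force: [-0.7, 0.2, -0.7]
width: 15.6
gripper_force: 0.0
```

```bash
cat > tray_in.py <<'E'
from go import *
m=np.array([719.5,49.6]);t=np.array([np.cos(.219),np.sin(.219)]);n=np.array([-t[1],t[0]])
def tab(z=17):
    for c in("top","scene","wrist"):
        s=snapshot(c);R,tv,K=cam(s);g=cv2.cvtColor(s["image"],cv2.COLOR_RGB2GRAY)
        def samp(a,b):
            P=np.array([np.r_[m+aa*t+bb*n,z] for aa,bb in zip(a,b)]);q=cv2.projectPoints(P,np.array(s["rvec"],float),tv,K,None)[0][:,0].astype(np.float32)
            return cv2.remap(g,q[:,:1],q[:,1:],cv2.INTER_LINEAR).ravel()
        av=np.arange(-66,-6,3.); print(c,"along b=+-16",[int(x) for x in (samp(av,av*0+16)*.5+samp(av,av*0-16)*.5)])
        bv=np.arange(-42,43,3.); print(c,"across a=-20",[int(x) for x in samp(bv*0-20,bv)])
E
python3 - <<'E'
from tray_in import *
o=observe();print(o["tcp_pos"],o["wrist_force"],o["width"])
tab()
p,R=target(np.r_[m-80*t,7],.219,.15,34.6); print(p,*delta(p,R))
E
```

```text
[628.227  27.053  -9.903] [-0.725  0.195 -0.694] 15.627969127771395
top along b=+-16 [180, 180, 180, 176, 143, 93, 76, 74, 72, 75, 81, 79, 73, 71, 72, 72, 72, 70, 70, 71]
top across a=-20 [181, 181, 180, 179, 177, 154, 109, 74, 70, 70, 70, 73, 73, 74, 73, 73, 73, 72, 72, 72, 85, 131, 173, 174, 175, 176, 175, 174, 173]
scene along b=+-16 [239, 239, 231, 198, 142, 99, 87, 87, 84, 83, 85, 87, 88, 88, 88, 88, 88, 87, 87, 86]
scene across a=-20 [212, 204, 202, 203, 197, 180, 137, 102, 88, 87, 88, 89, 89, 89, 88, 90, 89, 88, 87, 88, 98, 118, 147, 174, 183, 178, 175, 177, 180]
wrist along b=+-16 [18, 18, 18, 18, 18, 19, 20, 19, 17, 18, 18, 18, 18, 15, 18, 18, 18, 19, 16, 18]
wrist across a=-20 [18, 20, 24, 18, 19, 18, 19, 19, 17, 16, 21, 19, 59, 64, 61, 31, 19, 20, 19, 17, 19, 19, 17, 19, 23, 23, 19, 19, 18]
[646.458  33.343 -27.211] [-0.069  0.01   0.11 ] [0.003 0.294 0.   ]
```

Emit:
{"op": "servo_tool", "data": {"plan": [{"delta_rot": [0,0.15,0],"travel": [-0.035,0,0.055],"hand": 0},{"delta_rot": [0.003,0.294,0],"travel": [-0.069,0.003,0.11],"hand": 0},{"delta_rot": [0.003,0.294,0],"travel": [-0.069,0.003,0.11],"hand": 0},{"delta_rot": [0.003,0.294,0],"travel": [-0.069,0.003,0.11],"hand": 0}]}}

```text
time_s: 25.7
tcp_pos: [647.0, 32.4, -27.8]
tcp_rot: [[-0.965, -0.218, 0.146], [-0.216, 0.976, 0.033], [-0.15, 0.0, -0.989]]
wrist_force: [0.4, -0.1, -0.5]
width: 0.3
gripper_force: 0.0
```

```bash
python3 - <<'E'
from tray_in import *
o=observe();p0=np.array(o["tcp_pos"]);print(p0,o["wrist_force"],o["width"])
for d in (60,50,46): p,R=target(np.r_[m-d*t-1.5*n,7],.219,.15,34.6); print(*delta(p,R))
E
```

```text
[647.037  32.362 -27.839] [ 0.399 -0.083 -0.495] 0.27876389581680255
[-0.098 -0.002  0.012] [0.    0.001 0.002]
[-0.147 -0.002  0.019] [0.    0.001 0.002]
[-0.167 -0.002  0.022] [0.    0.001 0.002]
```

Emit:
{"op": "servo_tool", "data": {"plan": [{"delta_rot": [0,0,0],"travel": [-0.04,0,0.005],"hand": 0},{"delta_rot": [0,0,0],"travel": [-0.07,0,0.009],"hand": 0},{"delta_rot": [0,0,0],"travel": [-0.098,-0.002,0.012],"hand": 0},{"delta_rot": [0,0,0],"travel": [-0.12,-0.002,0.015],"hand": 0},{"delta_rot": [0,0,0],"travel": [-0.147,-0.002,0.019],"hand": 0},{"delta_rot": [0,0,0],"travel": [-0.147,-0.002,0.019],"hand": 0}]}}

```text
time_s: 26.2
tcp_pos: [676.3, 38.0, -26.0]
tcp_rot: [[-0.965, -0.217, 0.148], [-0.215, 0.976, 0.032], [-0.151, -0.001, -0.989]]
wrist_force: [-0.3, -0.5, 0.1]
width: -0.0
gripper_force: 0.0
```

Emit:
{"op": "servo_tool", "data": {"plan": [{"delta_rot": [0,0,0],"travel": [-0.01,0,0.0015],"hand": 0},{"delta_rot": [0,0,0],"travel": [-0.01,0,0.0015],"hand": 0}]}}

```text
time_s: 26.37
tcp_pos: [677.3, 38.5, -26.5]
tcp_rot: [[-0.965, -0.217, 0.146], [-0.215, 0.976, 0.032], [-0.15, -0.0, -0.989]]
wrist_force: [0.2, -0.5, 0.3]
width: -0.2
gripper_force: 0.0
```

Emit:
{"op": "servo_tool", "data": {"plan": [{"delta_rot": [0,0,0],"travel": [-0.01,0,0.0015],"hand": 0},{"delta_rot": [0,0,0],"travel": [-0.01,0,0.0015],"hand": 0}]}}

```text
time_s: 26.53
tcp_pos: [679.1, 38.9, -26.6]
tcp_rot: [[-0.965, -0.217, 0.146], [-0.215, 0.976, 0.032], [-0.149, -0.0, -0.989]]
wrist_force: [-0.5, 0.2, -0.0]
width: -0.2
gripper_force: 0.1
```

```bash
python3 - <<'E'
from tray_in import *
o=observe();p0=np.array(o["tcp_pos"]);print((p0[:2]-m)@t,o["wrist_force"]); tab()
E
```

```text
-41.758435626995755 [-0.51   0.194 -0.023]
top along b=+-16 [59, 60, 60, 65, 71, 73, 75, 77, 79, 82, 84, 85, 85, 85, 84, 82, 80, 78, 76, 72]
top across a=-20 [69, 70, 71, 71, 72, 73, 74, 74, 75, 75, 77, 78, 79, 80, 81, 83, 85, 86, 86, 87, 88, 89, 90, 89, 89, 89, 87, 78, 55]
scene along b=+-16 [176, 175, 169, 155, 130, 106, 100, 97, 95, 78, 56, 49, 50, 49, 51, 63, 81, 91, 93, 89]
scene across a=-20 [23, 22, 23, 23, 28, 31, 40, 53, 67, 74, 79, 86, 97, 106, 107, 99, 75, 59, 54, 62, 87, 120, 160, 197, 226, 238, 239, 239, 239]
wrist along b=+-16 [129, 129, 129, 130, 104, 76, 73, 75, 59, 20, 20, 19, 19, 18, 19, 20, 18, 19, 20, 18]
wrist across a=-20 [24, 24, 22, 23, 19, 20, 19, 20, 18, 18, 20, 17, 23, 30, 27, 21, 18, 20, 19, 18, 20, 18, 20, 20, 25, 19, 26, 26, 25]
```

Emit:
{"op": "servo_tool", "data": {"plan": [{"delta_rot": [0,0,0],"travel": [-0.01,0,0.0015],"hand": 0},{"delta_rot": [0,0,0],"travel": [-0.01,0,0.0015],"hand": 0}]}}

```text
time_s: 26.85
tcp_pos: [681.2, 39.3, -26.6]
tcp_rot: [[-0.965, -0.217, 0.146], [-0.215, 0.976, 0.032], [-0.15, -0.0, -0.989]]
wrist_force: [0.3, 0.2, -0.2]
width: 0.4
gripper_force: 0.1
```

Emit:
{"op": "servo_tool", "data": {"plan": [{"delta_rot": [0,0,0],"travel": [-0.01,0,0.0015],"hand": 0},{"delta_rot": [0,0,0],"travel": [-0.01,0,0.0015],"hand": 0}]}}

```text
time_s: 27.02
tcp_pos: [681.9, 39.9, -27.2]
tcp_rot: [[-0.966, -0.218, 0.143], [-0.215, 0.976, 0.033], [-0.146, 0.001, -0.989]]
wrist_force: [-3.4, -0.2, 0.9]
width: -0.4
gripper_force: 1.4
```

Emit:
{"op": "servo_tool", "data": {"plan": [{"delta_rot": [0,0,0],"travel": [-0.007,0,0.001],"hand": 0},{"delta_rot": [0,0,0],"travel": [-0.007,0,0.001],"hand": 0}]}}

```text
time_s: 27.18
tcp_pos: [682.2, 40.4, -27.8]
tcp_rot: [[-0.966, -0.218, 0.14], [-0.215, 0.976, 0.033], [-0.144, 0.001, -0.99]]
wrist_force: [-5.4, -0.0, 1.8]
width: -0.1
gripper_force: 2.5
```

Emit:
{"op": "servo_tool", "data": {"plan": [{"delta_rot": [0,0,0],"travel": [0.1,0,-0.015],"hand": 0},{"delta_rot": [0,0,0],"travel": [0.25,0,-0.06],"hand": 0},{"delta_rot": [0,0,0],"travel": [0.4,0,-0.2],"hand": 0},{"delta_rot": [0,0,0],"travel": [0.5,0,-0.4],"hand": 0},{"delta_rot": [0,0,0],"travel": [0.5,0,-0.4],"hand": 0},{"delta_rot": [0,0,0],"travel": [0.5,0,-0.4],"hand": 0}]}}

```text
time_s: 27.68
tcp_pos: [578.2, 15.4, 41.0]
tcp_rot: [[-0.964, -0.216, 0.153], [-0.214, 0.976, 0.031], [-0.156, -0.003, -0.988]]
wrist_force: [-1.1, -0.2, -0.4]
width: -0.2
gripper_force: 0.0
```

```bash
python3 - <<'E'
from tray_in import *
o=observe();print(o["tcp_pos"],o["wrist_force"],o["time_s"]); tab()
for th in ["cup_speckled","spice_jar","garlic","cup_small","peeler"]:
    for c in("top","scene"):
        s=snapshot(c)
        for q in landmark_of(th,c)[:1]: print(th,c,round(q["confidence"],2),ray(s,np.array(q["position"])*[640,400],0))
E
```

```text
[578.203  15.384  41.018] [-1.145 -0.151 -0.361] 27.6833
top along b=+-16 [178, 178, 178, 178, 178, 178, 178, 178, 178, 178, 160, 101, 72, 70, 71, 72, 72, 72, 72, 71]
top across a=-20 [179, 178, 178, 179, 175, 155, 112, 76, 69, 74, 96, 123, 132, 132, 130, 128, 123, 102, 77, 70, 78, 118, 169, 178, 179, 179, 178, 178, 178]
scene along b=+-16 [235, 234, 234, 235, 235, 235, 235, 235, 230, 202, 151, 107, 86, 83, 82, 83, 83, 83, 84, 85]
scene across a=-20 [235, 235, 235, 235, 231, 215, 162, 114, 85, 83, 87, 107, 129, 149, 168, 180, 160, 134, 98, 87, 87, 99, 138, 183, 220, 234, 235, 235, 235]
wrist along b=+-16 [18, 17, 18, 18, 17, 17, 18, 18, 18, 17, 18, 21, 22, 18, 20, 17, 18, 18, 17, 19]
wrist across a=-20 [25, 18, 18, 19, 18, 19, 17, 17, 17, 16, 19, 20, 17, 17, 16, 17, 16, 17, 18, 18, 19, 19, 20, 19, 19, 19, 21, 28, 27]
cup_speckled top 0.77 [397.757 288.63    0.   ]
cup_speckled scene 0.94 [401.806 289.892   0.   ]
spice_jar top 0.58 [664.874 303.222   0.   ]
spice_jar scene 0.64 [668.122 297.329   0.   ]
garlic scene 0.65 [371.117  -7.749   0.   ]
cup_small top 0.67 [ 622.931 -106.689    0.   ]
cup_small scene 0.43 [ 605.289 -104.753    0.   ]
peeler top 0.72 [ 360.563 -203.996    0.   ]
```

```bash
python3 -c "
from rig import *
print(finish_job())"
```

```text
the job is handed in; nothing more can be done
None
```

The crumb tray is in the toaster's slot, pushed until it met the stop, released and handed in; in the last images its tab end stood about 1–2 mm from the expected position and all the other items appeared unmoved, but `finish_job()` returned no verdict.

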